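# Rail the order tags, pack the tape rolls, scan the order

### The arm

A 6-joint arm with a two-finger parallel gripper is mounted at the origin on the work surface. World frame = base frame: x ahead of the robot, y to its left, z up, the work surface at z = 0. Lengths are in m, angles in rad, forces in N, time in s.
With the tool pointing down it reaches from about 0.425 to 0.95 m from the base axis. Payload 3.5 kg.
Tool frame: the origin (TCP) lies midway between the tips of the shut fingers; the grasp point (between the pads) lies 19 mm behind it; y points along the fingers, x is the direction in which the jaws open and shut, and the axes are right-handed (so a half turn about y gives the same grasp; the last joint's range is limited). The gripper opens to 85 mm and grips with 20 to 120 N. Pads are 22 mm wide; open, the fingers measure 114 mm over their backs; the gripper's body (76 mm by 85 mm) begins 54 mm behind the grasp point. The pads swing forward as they close: fully open they stand 13 mm farther back than shut.
Start: joints at [1.056, 0.286, 1.577, -0, 1.279, -0.15], TCP at [0.241, 0.631, 0.231] pointing down, gripper open.
Joint ranges: [-2.77, 2.77], [-0.9, 2.22], [0.21, 2.48], [-1.53, 4.67], [0.24, 2.81], [-2.84, 2.84]. Speed limits (rad/s): [2.79, 2.79, 3.14, 3.14, 3.14, 3.14].

### API

Orientations are given as a unit quaternion [x, y, z, w].
In Python, from plant import ctrl, viewer gives the robot as it stands.
- The arm moves only by the tool step_arm, never from a script. Its argument "rows" is a list of rows, each a list of 3 entries, a list of its own where there are three numbers: the turn, a rotation vector about the tool's x, y, z in degrees, then the shift along the tool's x, y, z in mm, then the closure, from 0 (fully open) to 1 (shut). A call has 1 to 10 rows; each row is the pose to reach, as a shift and turn from the pose commanded when the call began, along the tool's axes at that moment; what a row does not reach only later rows make up. A row lasts 1/12 s, in which the tool goes at most 41.7 mm and 7.16 degrees, less where a joint would pass 70% of its speed; a pose out of reach is approached as far as the arm can. A call with a gripper value outside its range is refused whole. The fingers move at their own pace and stop on an object; "newtons" is the grip in N (left out, the last holds). Time passes only in rows, so rows that repeat a pose let the fingers close. It gives the time, the measured TCP pose, the force and the opening at its end, in the units of the state.
- ctrl.get_state(): the state, without advancing time (a new reading comes with each control period).
- viewer.read_camera(name): name is "scene" or "top"; returns (picture, depth): 400x640x3 uint8, red, green, blue; 400x640 float32, m along the optical axis (not along the pixel's ray), 0 where there is no reading.
- viewer.calibration(name): a dict with "K" (3x3 intrinsics, pixels), "D" ([k1, k2, p1, p2, k3] as OpenCV has them; the pictures are not rectified), "R" (3x3) and "t" (3): a world point X has camera coordinates R X + t. Camera axes: x right, y down, z forward; pixel columns grow to the right and rows downward; lengths in m; the calibration is good to about 2 mm. A picture is of the moment at which its call begins. calibration takes no time and is no camera call.
- ctrl.sign_off(): hands the job in, once; it reports no verdict.
The state is a dict: "time": time; "qpos": joint angles; "dq": joint speeds; "joint_efforts": joint torques, N m; "eef_pos": TCP position; "tcp_rot": TCP orientation; "contact_force": force on the tool from outside, world axes, zero at the start; "wrist_torque": the same for the moment, N m; "opening": opening from 0.0 (shut) to 1.0 (fully open).
Only numpy, scipy, OpenCV 4.12 (cv2) and the standard library are available. Lean on these libraries where they do the work, as an engineer would, in place of code of your own. Each camera call takes 0.05 s, during which the arm holds its last target.

### The job

Get this pantry order ready: slide every order tag into the aluminium rail through its open end, the first right up to the red stop and each further one closed up against the tag before it, and take every tape roll off its spindle and lay it flat on the bottom of the cardboard carton. Only when all that is done, log the order by squeezing the orange trigger of the clamped scanner fully and letting it spring back. Leave the soap bottle, the tin and the jar standing where they are.

Things in the scene. Friction and masses are not known exactly. Their poses are not given: they have to be found in the camera images.
- rail: fixed aluminium C-channel rail. Origin: centre of the covered channel, on the table top; x = way tags slide in, y across. Channel from x = -70 (open mouth) to +70 mm (red stop): floor 4 mm above the table, inside 43 mm wide, 10 mm high, under lips (tops 17 mm above the table) with a 16 mm slot between. Before it, x = -140 to -70, an open apron at floor level; side guides, tops 11 mm above the table, flare from 43 to 71 mm apart
- rail_mouth (a point): middle of the rail's open mouth, on the channel floor (4 mm above the table); same axes as the rail
- rail_stop (a point): middle of the red stop's face (stop 26 mm high), on the channel floor; axes as the rail. A tag home at the stop has its centre 22 mm before this face and 42 mm above the table; tags that touch in the rail stand 44 mm apart. Tags are pinched high enough that the fingers stay above the lips
- tag1_center (a point): order tag, 90 g, may be absent: dark foot plate 44 (x) x 40 (y) x 6 mm, on it an upright green tab 34 (x) x 10 (y) mm with a striped code patch on both faces; 76 mm tall in all. Point: tag centre, 38 mm above the foot's underside; x along foot and tab, z up. The same either way round; its x goes along the rail's x. Pinch the upper part of the tab across its 10 mm
- tag2_center (a point): order tag, 90 g, may be absent: dark foot plate 44 (x) x 40 (y) x 6 mm, on it an upright yellow tab 34 (x) x 10 (y) mm with a striped code patch on both faces; 76 mm tall in all. Point: tag centre, 38 mm above the foot's underside; x along foot and tab, z up. The same either way round; its x goes along the rail's x. Pinch the upper part of the tab across its 10 mm
- tag3_center (a point): order tag, 90 g, may be absent: dark foot plate 44 (x) x 40 (y) x 6 mm, on it an upright blue tab 34 (x) x 10 (y) mm with a striped code patch on both faces; 76 mm tall in all. Point: tag centre, 38 mm above the foot's underside; x along foot and tab, z up. The same either way round; its x goes along the rail's x. Pinch the upper part of the tab across its 10 mm
- roll1_center (a point): roll of brown parcel tape, may be absent: ring of 62 mm outer and 40 mm inner diameter, 28 mm tall, 90 g, lying flat over a spindle. Point: the roll's centre, half-way up; z along its axis (up)
- roll2_center (a point): roll of brown parcel tape, may be absent: ring of 62 mm outer and 40 mm inner diameter, 28 mm tall, 90 g, lying flat over a spindle. Point: the roll's centre, half-way up; z along its axis (up)
- roll3_center (a point): roll of brown parcel tape, may be absent: ring of 62 mm outer and 40 mm inner diameter, 28 mm tall, 90 g, lying flat over a spindle. Point: the roll's centre, half-way up; z along its axis (up)
- rack: fixed wooden board 80 (x) x 260 (y) x 15 mm with three upright steel spindles at y = -85, 0 and +85 mm, 24 mm diameter, tops 67 mm above the table. Origin: centre of its underside. The rolls lie on the board around the spindles (undersides 15 mm above the table)
- carton: fixed open cardboard carton, outer 160 (x) x 250 (y) x 45 mm, walls and floor 5 mm. Origin: centre of its underside, x and y along its sides. Room for three rolls side by side along y, 80 mm apart
- scanner_grip (a point): grey pistol scanner clamped head-down on a fixed stand; its grip stands upright, 30 (x) x 26 (y) mm, top 172 mm above the table. Point: in the grip's middle, 140 mm above the table; -x is the way nose and trigger face, z up. At this height the trigger's front face lies 42 mm to -x, the grip's back face 15 mm to +x (57 mm over both, about 43 mm when squeezed)
- trigger_pad (a point): middle of the orange trigger's front face, where a finger presses (140 mm above the table at rest). The trigger is a blade 8 mm thick, 18 mm wide, rising from its hinge 82 mm above the table to 154 mm; it is pressed towards the grip
- trigger (a joint): trigger angle, 0 = released, 0.25 rad = fully squeezed (about 14 mm at the pad); a spring returns it; about 8 N at the pad squeezes it fully
- soap: orange soap bottle, 60 mm diameter, 160 mm tall, to be left alone; origin centre of its underside
- tin: steel food tin, 72 mm diameter, 85 mm tall, to be left alone; origin centre of its underside
- jar: jar with green cap, 64 mm diameter, 70 mm tall, to be left alone; origin centre of its underside
There are look-alikes about, which are no part of the job. What is shaped like the part that bears roll3_center but pink or purple is not meant.

How it is judged:
On the way, in this order (a step that is already met when the one before it is completed fails the run):
1. every tag is home in the rail and every roll lies flat in the carton (x of any of tag1_center, tag2_center, tag3_center in the frame of rail above 0.043 m and x of tag1_center in the frame of rail between -0.048 and 0.052 m and y of tag1_center in the frame of rail between -0.005 and 0.005 m and z of tag1_center in the frame of rail between 0.038 and 0.047 m and angle between each of tag1_center, tag2_center, tag3_center's own z axis and vertical below 0.12 rad and (x of tag1_center in the frame of rail above 0.043 m or distance between tag1_center and tag2_center below 0.05 m or distance between tag1_center and tag3_center below 0.05 m) and x of tag2_center in the frame of rail between -0.048 and 0.052 m and y of tag2_center in the frame of rail between -0.005 and 0.005 m and z of tag2_center in the frame of rail between 0.038 and 0.047 m and (x of tag2_center in the frame of rail above 0.043 m or distance between tag2_center and tag1_center below 0.05 m or distance between tag2_center and tag3_center below 0.05 m) and x of tag3_center in the frame of rail between -0.048 and 0.052 m and y of tag3_center in the frame of rail between -0.005 and 0.005 m and z of tag3_center in the frame of rail between 0.038 and 0.047 m and (x of tag3_center in the frame of rail above 0.043 m or distance between tag3_center and tag1_center below 0.05 m or distance between tag3_center and tag2_center below 0.05 m) and x of roll1_center in the frame of carton between -0.075 and 0.075 m and y of roll1_center in the frame of carton between -0.12 and 0.12 m and z of each of roll1_center, roll2_center, roll3_center in the frame of carton below 0.024 m and angle between the z axis of each of roll1_center, roll2_center, roll3_center and the z axis of carton, either way round below 0.12 rad and x of roll2_center in the frame of carton between -0.075 and 0.075 m and y of roll2_center in the frame of carton between -0.12 and 0.12 m and x of roll3_center in the frame of carton between -0.075 and 0.075 m and y of roll3_center in the frame of carton between -0.12 and 0.12 m), for 0.2 s.
2. the trigger is squeezed fully (value of joint trigger above 0.19 rad), for 0.1 s.
3. the trigger has sprung back (value of joint trigger below 0.04 rad), for 0.1 s.
At the end, for the whole second after the job is handed in: every tag upright in the covered channel, one within 5 mm of the stop and each other with its centre within 50 mm of a neighbour's (touching is 44 mm), every roll flat (within 7 degrees) on the carton's floor, all at rest, trigger released (below 0.04 rad) (all of step 1 and linear speed of each of tag1, tag2, tag3, roll1, roll2, roll3 below 0.02 m/s and value of joint trigger below 0.04 rad).
It fails at once if the soap is shifted by more than 3 cm or tipped (distance of soap from where it was at the start of the episode above 0.03 m or angle between soap's own z axis and vertical above 0.4 rad).
It fails at once if the tin is shifted by more than 3 cm or tipped (distance of tin from where it was at the start of the episode above 0.03 m or angle between tin's own z axis and vertical above 0.4 rad).
It fails at once if the jar is shifted by more than 3 cm or tipped (distance of jar from where it was at the start of the episode above 0.03 m or angle between jar's own z axis and vertical above 0.4 rad).
Of tag1, tag2, tag3 only 2 to 3 are there at a start; the rules pass over those that are not, and their reading is None.
Of roll1, roll2, roll3 only 2 to 3 are there at a start; the rules pass over those that are not, and their reading is None.
At some moment in a run one of tag1, tag2, tag3 may be knocked a few centimetres aside while the robot is not near it.
It also fails if it takes over 210 s, if anything falls off the work surface, if the arm or the gripper's body presses on something with over 40 N, if the wrist force passes 120 N, or if a joint passes its speed limit or range.

## Working session

There is one attempt and no reset: what is moved stays moved. The work goes in short steps, Python scripts to look and compute and a tool call to move; the robot and the scene stay as the last step left them, time stands still between calls to the robot, and variables do not carry over. Pictures are saved under pics/ and viewed, and the job is handed in when it is done.

Besides the shell and the picture viewer there is one more tool, called as name(argument=value, ...) on one line, values as JSON. step_arm: Moves the arm, as the interface text tells. Its arguments: {"type":"object","properties":{"rows":{"type":"array"},"newtons":{"type":"number"}},"required":["rows"]}

```bash
ls; mkdir -p pics
python3 - <<'E'
from plant import ctrl, viewer
import cv2,json
s=ctrl.get_state(); print(s)
for n in ("scene","top"):
    im,d=viewer.read_camera(n); cv2.imwrite(f"pics/{n}0.png",im[:,:,::-1]); 
    import numpy as np; np.savez(f"pics/{n}0.npz",im=im,d=d)
    c=viewer.calibration(n); print(n,c)
E
```

```text
pics
{'time': 0.0, 'qpos': array([ 1.05600070e+00,  2.87184607e-01,  1.57819790e+00,  6.78226309e-06,
        1.27859044e+00, -1.49955940e-01]), 'dq': array([-2.54404092e-04,  4.70074575e-04,  3.15116627e-06,  1.12366544e-03,
       -1.88461942e-04, -6.03064579e-04]), 'joint_efforts': array([-1.29203654e-04, -4.05974507e+01, -2.92625803e+01, -2.10748958e-04,
        5.91524920e-03,  2.36068658e-06]), 'eef_pos': array([0.24045234, 0.63000984, 0.22992323]), 'tcp_rot': array([ 0.58277495,  0.40024037, -0.40175572, -0.5820424 ]), 'contact_force': array([-0.6596677 , -0.24195164,  0.21255168]), 'wrist_torque': array([-0.01568496, -0.01669041,  0.00589501]), 'opening': 0.9985429194742211}
scene {'K': array([[399.19003582,   0.        , 320.41270263],
       [  0.        , 399.19003582, 200.02947449],
       [  0.        ,   0.        ,   1.        ]]), 'D': array([-0.04891051,  0.        ,  0.        ,  0.        ,  0.        ]), 'R': array([[ 0.8492007 ,  0.52788904, -0.01383216],
       [ 0.38588696, -0.63822099, -0.66615705],
       [-0.36048498,  0.56036339, -0.74568321]]), 't': array([-0.49283741, -0.0760497 ,  1.22427796])}
top {'K': array([[395.39843675,   0.        , 326.02810249],
       [  0.        , 395.39843675, 201.55976613],
       [  0.        ,   0.        ,   1.        ]]), 'D': array([-0.09931305,  0.        ,  0.        ,  0.        ,  0.        ]), 'R': array([[ 0.02541393, -0.99962031,  0.01064767],
       [-0.98255499, -0.0269401 , -0.18401066],
       [ 0.18422764, -0.00578549, -0.98286657]]), 't': array([0.03448149, 0.54956519, 1.17498748])}
```

View pics/scene0.png

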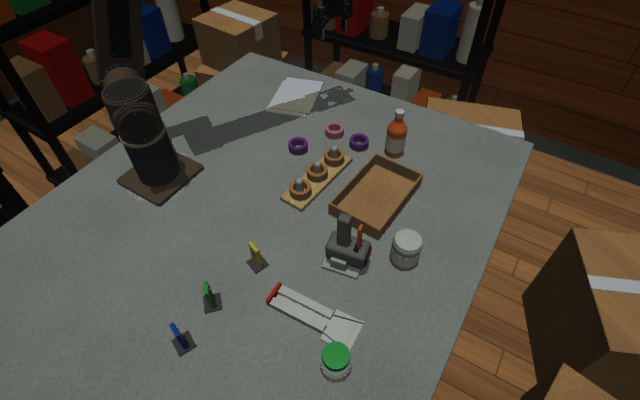

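View pics/top0.png

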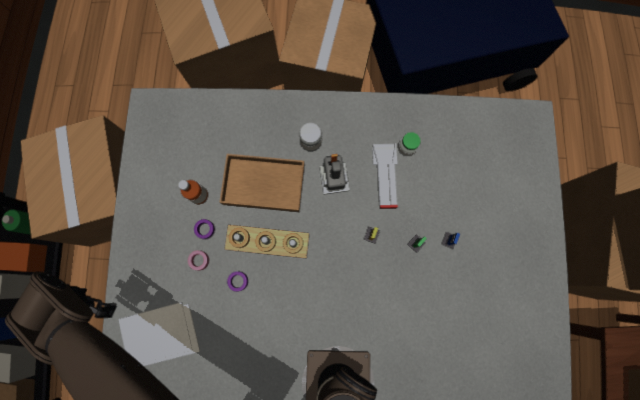

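```bash
cat > h.py <<'E'
import numpy as np, cv2
from plant import ctrl, viewer
from scipy.spatial.transform import Rotation as Ro
def grab(n,tag):
    im,d=viewer.read_camera(n); np.savez(f"pics/{n}{tag}.npz",im=im,d=d); cv2.imwrite(f"pics/{n}{tag}.png",im[:,:,::-1]); return im,d
def load(n,tag):
    z=np.load(f"pics/{n}{tag}.npz"); return z['im'],z['d']
def world(n,d):
    c=viewer.calibration(n); h,w=d.shape
    u,v=np.meshgrid(np.arange(w),np.arange(h))
    p=cv2.undistortPoints(np.stack([u,v],-1).reshape(-1,1,2).astype(np.float64),c['K'],c['D']).reshape(h,w,2)
    P=np.dstack([p[...,0]*d,p[...,1]*d,d])-np.array(c['t'])
    return P@np.array(c['R'])   # R^T (p-t)
def proj(n,X):
    c=viewer.calibration(n); X=np.atleast_2d(np.array(X,float))
    return cv2.projectPoints(X,cv2.Rodrigues(np.array(c['R']))[0],np.array(c['t']),c['K'],c['D'])[0].reshape(-1,2)
def crop(im,box,name,s=4):
    x0,y0,x1,y1=box; cv2.imwrite(name,cv2.resize(im[y0:y1,x0:x1,::-1],None,fx=s,fy=s,interpolation=cv2.INTER_CUBIC))
E
python3 - <<'E'
from h import *
im,d=load('top','0'); W=world('top',d)
crop(im,(180,110,340,290),'pics/c1.png',3)
crop(im,(320,110,480,260),'pics/c2.png',4)
# table height check
for u,v in [(300,300),(350,270),(500,200),(420,300),(200,120)]: print(u,v,W[v,u].round(4))
im2,d2=load('scene','0'); W2=world('scene',d2)
for u,v in [(240,230),(150,250),(300,350),(450,180)]: print(u,v,W2[v,u].round(4))
crop(im2,(140,180,380,380),'pics/c3.png',3)
crop(im2,(270,110,440,280),'pics/c4.png',3)
E
```

```text
300 300 [ 0.2448  0.1216 -0.0017]
350 270 [ 0.3414 -0.0324 -0.004 ]
500 200 [ 0.5795 -0.5288 -0.002 ]
420 300 [ 2.526e-01 -2.535e-01 -2.000e-04]
200 120 [ 0.8289  0.4848 -0.0013]
240 230 [ 0.3482 -0.0379  0.0023]
150 250 [ 0.1841 -0.2122 -0.0016]
300 350 [ 0.668  -0.2245  0.0012]
450 180 [0.7669 0.4358 0.0026]
```

View pics/c1.png

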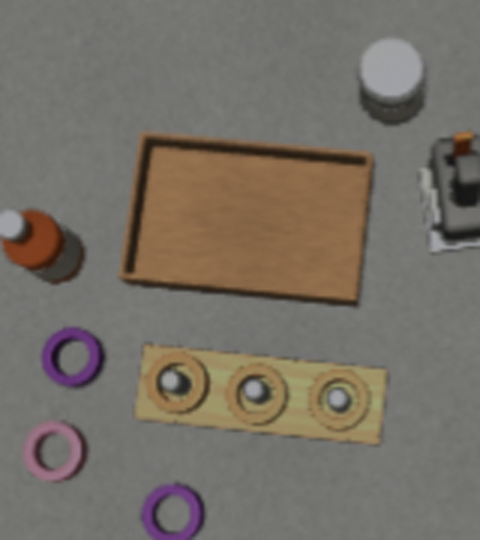

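View pics/c2.png

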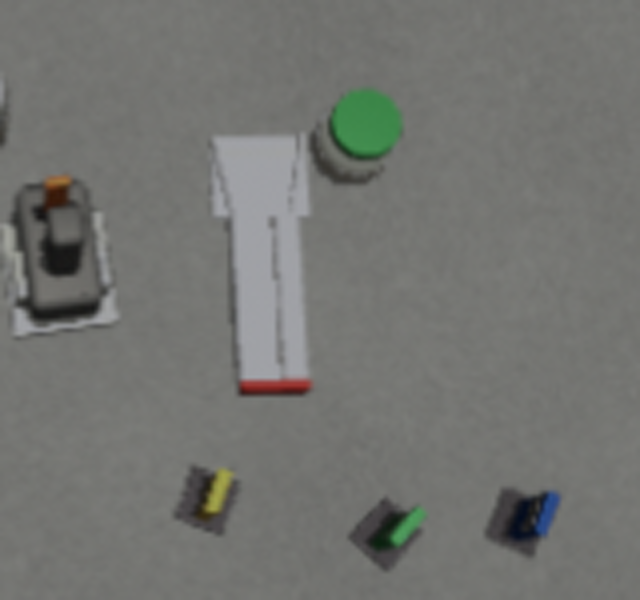

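View pics/c3.png

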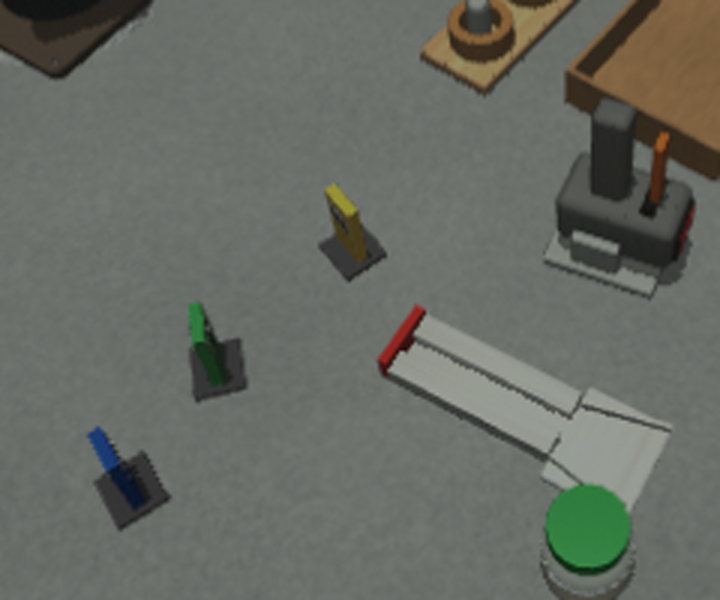

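View pics/c4.png

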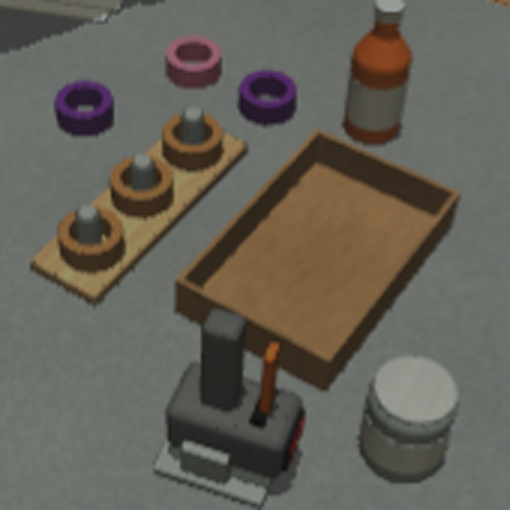

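```bash
cat > loc.py <<'E'
from h import *
def clouds(tag):
    out=[]
    for n in('top','scene'):
        im,d=load(n,tag); W=world(n,d); m=(d>0)
        out.append((n,im,W,m,cv2.cvtColor(im,cv2.COLOR_RGB2HSV)))
    return out
COL={'green':(45,80),'yellow':(22,34),'blue':(105,125)}
def rep(tag):
    for n,im,W,m,H in clouds(tag):
        h,s,v=[H[...,i].astype(int) for i in range(3)]
        inb=m&(W[...,0]>.2)&(W[...,0]<1.1)&(abs(W[...,1])<.75)&(W[...,2]>-.02)&(W[...,2]<.25)
        for c,(a,b) in COL.items():
            k=inb&(h>=a)&(h<=b)&(s>110)&(W[...,2]>.02)
            nn,lab,st,ce=cv2.connectedComponentsWithStats(k.astype(np.uint8))
            for i in range(1,nn):
                if st[i,4]<12: continue
                P=W[lab==i]; P=P
                top=P[P[:,2]>P[:,2].max()-.02]
                x=top[:,:2]-top[:,:2].mean(0); u,sv,vt=np.linalg.svd(x,full_matrices=False)
                ang=np.degrees(np.arctan2(vt[0,1],vt[0,0]))%180
                print(n,c,st[i,4],ce[i].round(),'cen',P.mean(0).round(4),'zmax',P[:,2].max().round(3),'top',top.mean(0).round(4),'ang',ang.round(1))
if __name__=='__main__':
    rep('0')
    for n,im,W,m,H in clouds('0'):
        h,s,v=[H[...,i].astype(int) for i in range(3)]
        inb=m&(W[...,0]>.2)&(W[...,0]<1.1)&(abs(W[...,1])<.75)&(W[...,2]>-.02)&(W[...,2]<.25)
        k=inb&((h<6)|(h>174))&(s>150)
        nn,lab,st,ce=cv2.connectedComponentsWithStats(k.astype(np.uint8))
        for i in range(1,nn):
            if st[i,4]>15: P=W[lab==i]; print(n,'red',st[i],P.mean(0).round(4),P.min(0).round(3),P.max(0).round(3))
E
python3 loc.py
```

```text
top green 219 [411. 141.] cen [ 0.7496 -0.2155  0.0684] zmax 0.078 top [ 0.7496 -0.2155  0.0684] ang 128.6
top green 42 [419. 242.] cen [ 0.4284 -0.2371  0.0654] zmax 0.08 top [ 0.4298 -0.239   0.0745] ang 136.4
top yellow 48 [373. 233.] cen [ 0.4521 -0.0957  0.0718] zmax 0.078 top [ 0.4524 -0.0961  0.0731] ang 161.3
top blue 60 [454. 239.] cen [ 0.4413 -0.3461  0.0618] zmax 0.082 top [ 0.4423 -0.3476  0.0741] ang 156.7
scene green 118 [207. 294.] cen [ 0.4375 -0.2457  0.0616] zmax 0.081 top [ 0.4341 -0.2431  0.0748] ang 137.9
scene green 651 [335. 356.] cen [ 0.7518 -0.2182  0.0699] zmax 0.075 top [ 0.7518 -0.2182  0.0699] ang 114.2
scene yellow 126 [255. 253.] cen [ 0.4594 -0.1009  0.0574] zmax 0.08 top [ 0.4568 -0.0996  0.0746] ang 162.0
scene blue 136 [178. 335.] cen [ 0.4506 -0.351   0.0625] zmax 0.08 top [ 0.4462 -0.3495  0.0746] ang 158.1
top red [380 206  17   2  32] [ 0.5431 -0.1484  0.0236] [ 0.54  -0.174  0.016] [ 0.546 -0.122  0.027]
scene red [266 282  15  23 100] [ 0.5458 -0.1516  0.0242] [ 0.539 -0.177  0.007] [ 0.55  -0.123  0.03 ]
```

```bash
cat > fit.py <<'E'
from h import *
from scipy.optimize import minimize
def seg(a,b,n=40): 
    t=np.linspace(0,1,n)[:,None]; return np.array(a)*(1-t)+np.array(b)*t
def rail_edges(hw):
    z=.017; L=[]
    for s in(-1,1):
        L.append(seg((-.07,s*hw,z),(.068,s*hw,z)))
        L.append(seg((-.07,s*.008,z),(.068,s*.008,z)))
        L.append(seg((-.07,s*.008,z),(-.07,s*hw,z),15))
    L.append(seg((-.14,-.033,.004),(-.14,.033,.004),25))
    return np.vstack(L)
def place(P,x,y,th):
    c,s=np.cos(th),np.sin(th); Q=P.copy(); Q[:,0]=x+c*P[:,0]-s*P[:,1]; Q[:,1]=y+s*P[:,0]+c*P[:,1]; return Q
def gradim(im,sig=.8):
    g=cv2.GaussianBlur(im,(0,0),sig).astype(np.float32); m=0
    for ch in range(3):
        gx=cv2.Sobel(g[...,ch],cv2.CV_32F,1,0); gy=cv2.Sobel(g[...,ch],cv2.CV_32F,0,1); m=np.maximum(m,np.hypot(gx,gy))
    return np.minimum(m,60)
def score(G,P):
    s=0
    for n,g in G.items():
        uv=proj(n,P).astype(np.float32); s+=cv2.remap(g,uv[:,0].reshape(1,-1),uv[:,1].reshape(1,-1),cv2.INTER_LINEAR).mean()
    return s
def fit(G,edges,x0,span=(.012,.012,.1),extra=None):
    best=None
    rng=np.random.default_rng(0)
    f=lambda p:-score(G,place(edges(*p[3:]),*p[:3]))
    c=[]
    for i in range(400):
        p=np.array(x0,float)+np.concatenate([rng.uniform(-1,1,3)*span,np.zeros(len(x0)-3) if extra is None else rng.uniform(-1,1,len(x0)-3)*extra])
        c.append((f(p),tuple(p)))
    c.sort(); r=[]
    for v,p in c[:6]:
        step=np.diag(np.concatenate([[.002,.002,.02],np.full(len(x0)-3,.001)]))
        o=minimize(f,p,method='Nelder-Mead',options=dict(initial_simplex=np.vstack([p]+[np.array(p)+s for s in step]),xatol=1e-5,fatol=1e-3)); r.append((o.fun,o.x))
    r.sort(key=lambda a:a[0]); return r[0]
def overlay(im,n,P,name,box,s=4):
    x0,y0,x1,y1=box; o=cv2.resize(im[y0:y1,x0:x1,::-1],None,fx=s,fy=s,interpolation=cv2.INTER_CUBIC)
    for u,v in proj(n,P): cv2.circle(o,(int((u-x0+.5)*s),int((v-y0+.5)*s)),1,(0,0,255),-1)
    cv2.imwrite(name,o)
E
python3 - <<'E'
from fit import *
I={n:load(n,'0')[0] for n in('top','scene')}
G={n:gradim(I[n]) for n in I}
x0=[.615,-.145,np.pi,.0245]
for names in (('top',),('scene',),('top','scene')):
    r=fit({n:G[n] for n in names},rail_edges,x0,extra=np.array([.002])); print(names,r[0],r[1].round(4),np.degrees(r[1][2]))
P=place(rail_edges(r[1][3]),*r[1][:3])
overlay(I['top'],'top',P,'pics/o1.png',(360,130,430,220),6)
overlay(I['scene'],'scene',P,'pics/o2.png',(255,270,385,370),5)
for n in I:
    c=viewer.calibration(n); print(n,-np.array(c['R']).T@c['t'])
E
```

```text
('top',) -46.42888641357422 [ 0.6148 -0.15    3.1999  0.0272] 183.33834973309797
('scene',) -50.280067443847656 [ 0.6166 -0.144   3.1928  0.0268] 182.9355495892923Traceback (most recent call last):
  File "<stdin>", line 6, in <module>
  File "fit.py", line 32, in fit
    c.append((f(p),tuple(p)))
              ~^^^
  File "fit.py", line 28, in <lambda>
    f=lambda p:-score(G,place(edges(*p[3:]),*p[:3]))
                ~~~~~^^^^^^^^^^^^^^^^^^^^^^^^^^^^^^^
  File "fit.py", line 23, in score
    uv=proj(n,P).astype(np.float32); s+=cv2.remap(g,uv[:,0].reshape(1,-1),uv[:,1].reshape(1,-1),cv2.INTER_LINEAR).mean()
       ~~~~^^^^^
  File "h.py", line 15, in proj
    c=viewer.calibration(n); X=np.atleast_2d(np.array(X,float))
ValueError: time passes only in moves, steps and waits
```

```bash
python3 - <<'E'
s=open('h.py').read()
s=s.replace("def grab","import os,pickle\nif not os.path.exists('cal.pkl'):\n    pickle.dump({n:viewer.calibration(n) for n in('top','scene')},open('cal.pkl','wb'))\nCAL=pickle.load(open('cal.pkl','rb'))\ndef grab",1).replace("viewer.calibration(n);","CAL[n];")
open('h.py','w').write(s)
E
python3 - <<'E'
from fit import *
I={n:load(n,'0')[0] for n in('top','scene')}
G={n:gradim(I[n]) for n in I}
x0=[.615,-.145,np.pi,.0245]
for names in (('top',),('scene',),('top','scene')):
    r=fit({n:G[n] for n in names},rail_edges,x0,extra=np.array([.002])); print(names,r[0],r[1].round(4),np.degrees(r[1][2]))
    P=place(rail_edges(r[1][3]),*r[1][:3])
    overlay(I['top'],'top',P,f'pics/o1{len(names)}.png',(360,130,430,220),6)
    overlay(I['scene'],'scene',P,f'pics/o2{names[0]}.png',(255,270,385,370),5)
    if names==('top',): overlay(I['top'],'top',P,f'pics/oT.png',(360,130,430,220),6)
for n in I:
    c=CAL[n]; print(n,-np.array(c['R']).T@c['t'])
E
```

```text
('top',) -46.42888641357422 [ 0.6148 -0.15    3.1999  0.0272] 183.33834973309797
('scene',) -50.280067443847656 [ 0.6166 -0.144   3.1928  0.0268] 182.9355495892923
('top', 'scene') -93.32302856445312 [ 0.6163 -0.1442  3.1989  0.0267] 183.28335060590692
top [0.32263653 0.05607162 1.25561463]
scene [ 0.88919828 -0.4744136   0.85544547]
```

Run:
```python
import cv2,numpy as np
a=cv2.imread('pics/oT.png');b=cv2.imread('pics/o12.png')
cv2.imwrite('pics/ab1.png',cv2.hconcat([a,b][:1]) if a.shape!=b.shape else cv2.resize(cv2.hconcat([a,b]),(800,514)))
```

```text
(no output)
```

View pics/ab1.png

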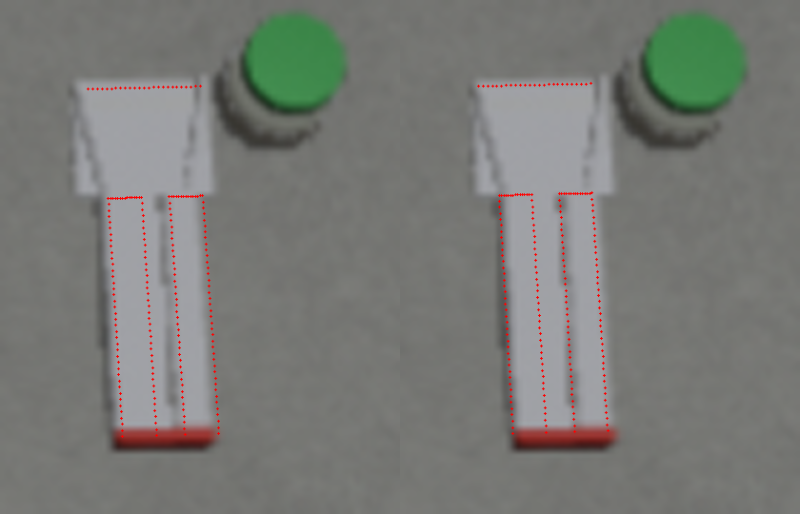

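View pics/o2scene.png

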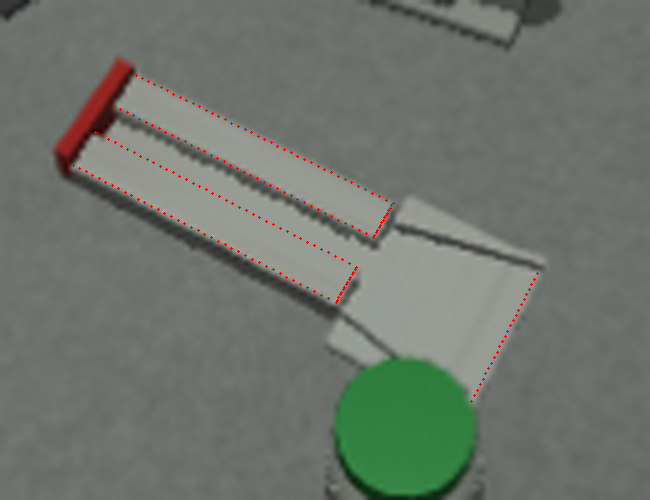

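```bash
cat >> fit.py <<'E'
def rect(a,b,z,n=14):
    c=[(-a,-b,z),(a,-b,z),(a,b,z),(-a,b,z)]
    return np.vstack([seg(c[i],c[(i+1)%4],n) for i in range(4)])
def tag_edges(): return np.vstack([rect(.022,.02,.006),rect(.017,.005,.076,10)])
def rack_edges(): return np.vstack([rect(.04,.13,.015,40)])
def carton_edges(): return np.vstack([rect(.08,.125,.045,50),rect(.075,.12,.045,50)])
def circ(x,y,z,r,n=40):
    t=np.linspace(0,2*np.pi,n); return np.c_[x+r*np.cos(t),y+r*np.sin(t),0*t+z]
E
cat > runfit.py <<'E'
from fit import *
import sys
tag=sys.argv[1]
I={n:load(n,tag)[0] for n in('top','scene')}
G={n:gradim(I[n]) for n in I}
O=[]
for nm,e,x0,sp in [('green',tag_edges,(.434,-.241,np.radians(137)),(.01,.01,.15)),('yellow',tag_edges,(.456,-.098,np.radians(161)),(.01,.01,.15)),('blue',tag_edges,(.446,-.349,np.radians(157)),(.01,.01,.15)),
  ('rack',rack_edges,(.436,.225,0),(.03,.03,.15)),('carton',carton_edges,(.6,.235,0),(.03,.03,.15))]:
    for names in (('top',),('scene',),('top','scene')):
        r=fit({n:G[n] for n in names},e,x0,span=sp); print(nm,names,round(float(r[0]),1),r[1].round(4),np.degrees(r[1][2]).round(1))
    O.append(place(e(),*r[1]))
P=np.vstack(O)
overlay(I['top'],'top',P,'pics/f1.png',(215,145,475,275),3)
overlay(I['scene'],'scene',P,'pics/f2.png',(160,145,440,360),2.8) if 0 else overlay(I['scene'],'scene',P,'pics/f2.png',(160,145,425,355),3)
E
python3 runfit.py 0
```

```text
green ('top',) -59.9 [ 0.4299 -0.2399  2.4196] 138.6
green ('scene',) -59.4 [ 0.4307 -0.2408  2.3581] 135.1
green ('top', 'scene') -119.3 [ 0.4308 -0.2405  2.3665] 135.6
yellow ('top',) -60.0 [ 0.454  -0.0972  2.9097] 166.7
yellow ('scene',) -59.2 [ 0.4537 -0.0978  2.9179] 167.2
yellow ('top', 'scene') -119.1 [ 0.4537 -0.0979  2.9183] 167.2
blue ('top',) -60.0 [ 0.4431 -0.3476  2.7412] 157.1
blue ('scene',) -60.0 [ 0.4439 -0.3484  2.7678] 158.6
blue ('top', 'scene') -120.0 [ 0.4436 -0.3485  2.7788] 159.2
rack ('top',) -59.9 [ 0.4244  0.2325 -0.0882] -5.1
rack ('scene',) -59.8 [ 0.4236  0.2341 -0.068 ] -3.9
rack ('top', 'scene') -119.5 [ 0.4247  0.2325 -0.0787] -4.5
carton ('top',) -60.0 [ 0.6082  0.2522 -0.0674] -3.9
carton ('scene',) -59.7 [ 0.6101  0.2527 -0.0552] -3.2
carton ('top', 'scene') -119.4 [ 0.6094  0.2524 -0.0618] -3.5
```

Run:
```python
import cv2
a=cv2.imread('pics/f2.png');print(a.shape);cv2.imwrite('pics/f2.png',a[:600,:800])
```

```text
(630, 795, 3)
```

View pics/f1.png

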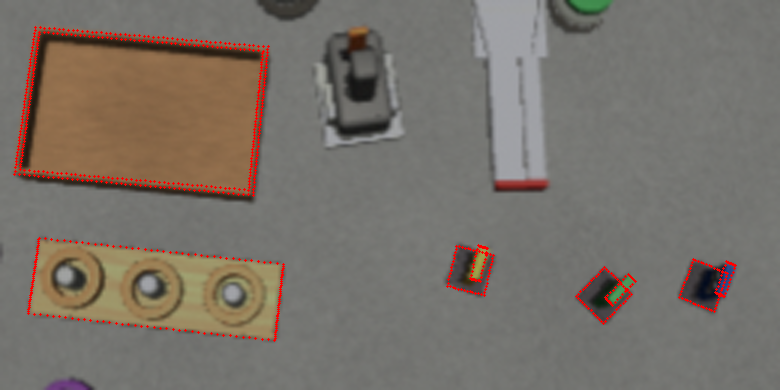

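View pics/f2.png

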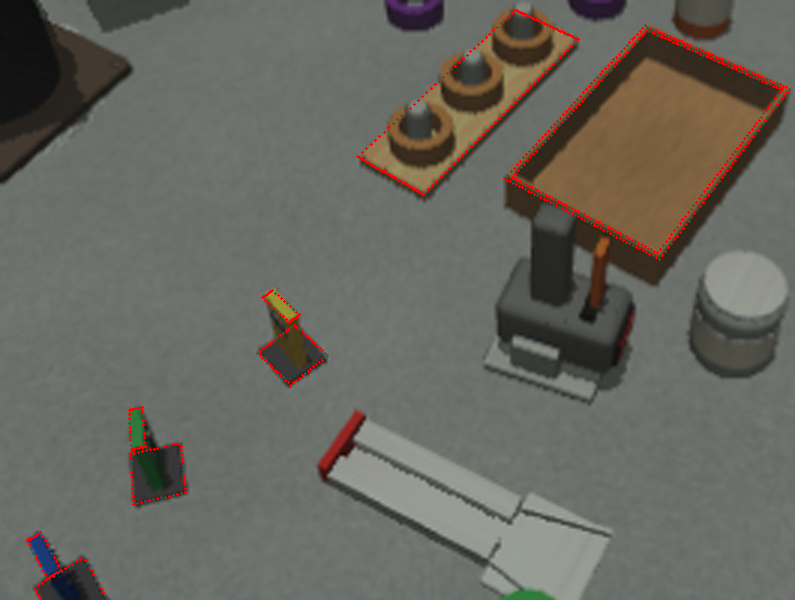

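```bash
cat > rolls.py <<'E'
from fit import *
import sys
tag=sys.argv[1]
I={n:load(n,tag)[0] for n in('top','scene')}
G={n:gradim(I[n]) for n in I}
# colour-based on depth for rolls
def rol(): return np.vstack([circ(0,0,.043,.031),circ(0,0,.043,.02)])
O=[]
for i,s in enumerate((-.085,0,.085)):
    th=np.radians(-4.4); x0=(.4247-np.sin(th)*s,.2325+np.cos(th)*s,0)
    for names in (('top',),('scene',),('top','scene')):
        r=fit({n:G[n] for n in names},rol,x0,span=(.01,.01,0)); print(i+1,x0[:2],names,round(float(r[0]),1),r[1].round(4)[:2])
    O.append(place(rol(),*r[1]))
P=np.vstack(O)
overlay(I['top'],'top',P,'pics/r1.png',(220,220,320,265),7)
overlay(I['scene'],'scene',P,'pics/r2.png',(275,135,360,215),7)
E
python3 rolls.py 0
python3 - <<'E'
from h import *
for n in('top','scene'):
    im,d=load(n,'0'); W=world(n,d)
    pts={'top':dict(soap=(187,186),tin=(310,133),jar=(411,143),grip=(334,161),trig=(336,158)),'scene':dict(soap=(397,132),tin=(406,238),jar=(335,355),grip=(345,219),trig=(360,230))}[n]
    for k,(u,v) in pts.items(): print(n,k,np.median(W[v-2:v+3,u-2:u+3].reshape(-1,3),0).round(3))
E
```

```text
1 (np.float64(0.4181788826092204), np.float64(0.14775051606071177)) ('top',) -53.8 [0.4228 0.1493]
1 (np.float64(0.4181788826092204), np.float64(0.14775051606071177)) ('scene',) -59.8 [0.4181 0.1492]
1 (np.float64(0.4181788826092204), np.float64(0.14775051606071177)) ('top', 'scene') -112.3 [0.4218 0.1501]
2 (np.float64(0.4247), np.float64(0.2325)) ('top',) -54.7 [0.4251 0.2354]
2 (np.float64(0.4247), np.float64(0.2325)) ('scene',) -59.7 [0.4233 0.2368]
2 (np.float64(0.4247), np.float64(0.2325)) ('top', 'scene') -113.9 [0.4242 0.2358]
3 (np.float64(0.4312211173907796), np.float64(0.31724948393928826)) ('top',) -56.4 [0.4337 0.3185]
3 (np.float64(0.4312211173907796), np.float64(0.31724948393928826)) ('scene',) -59.7 [0.4297 0.3188]
3 (np.float64(0.4312211173907796), np.float64(0.31724948393928826)) ('top', 'scene') -115.9 [0.4322 0.319 ]
top soap [0.565 0.453 0.151]
top tin [0.759 0.105 0.083]
top jar [ 0.742 -0.215  0.068]
top grip [0.664 0.029 0.123]
top trig [0.666 0.023 0.125]
scene soap [0.578 0.44  0.104]
scene tin [0.756 0.107 0.086]
scene jar [ 0.75  -0.217  0.07 ]
scene grip [0.634 0.021 0.171]
scene trig [0.671 0.026 0.149]
```

View pics/r1.png

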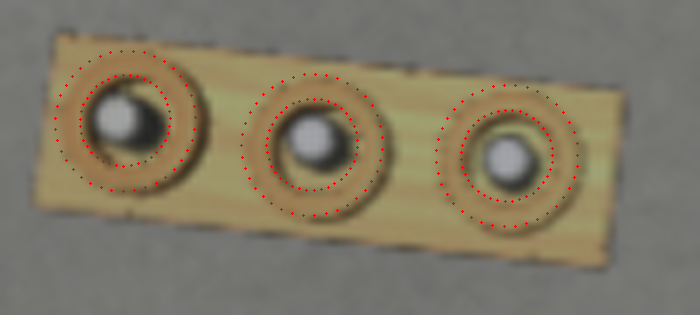

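View pics/r2.png

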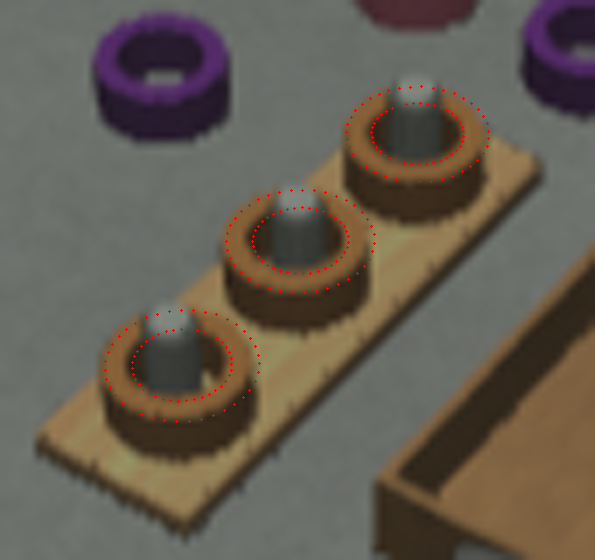

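```bash
cat > go.py <<'E'
from h import *
import sys
# usage: go.py x y z jawdeg  -> turn, shift
def plan(x,y,z,jaw):
    s=ctrl.get_state(); R=Ro.from_quat(s['tcp_rot']).as_matrix(); p=np.array(s['eef_pos'])
    best=None
    for j in (jaw,jaw+180):
        a=np.radians(j); X=np.array([np.cos(a),np.sin(a),0]); Y=np.array([0,0,-1.]); Z=np.cross(X,Y)
        T=np.c_[X,Y,Z]; rv=Ro.from_matrix(R.T@T).as_rotvec(degrees=True)
        if best is None or np.linalg.norm(rv)<np.linalg.norm(best): best=rv
    sh=R.T@(np.array([x,y,z])-p)*1000
    print('t',round(s['time'],2),'tcp',p.round(4),'tiltY',R[:,1].round(3),'jaw',np.degrees(np.arctan2(R[1,0],R[0,0])).round(1),'open',round(s['opening'],3),'F',np.round(s['contact_force'],1),'q6',s['qpos'][5].round(2))
    print('TURN',best.round(1),'SHIFT',sh.round(1),'rows>=',np.ceil(max(np.linalg.norm(best)/7.16,np.linalg.norm(sh)/41.7)))
if __name__=='__main__':
    a=[float(v) for v in sys.argv[1:]]; plan(*a)
E
python3 go.py .431 .319 .13 -4
```

```text
t 0.1 tcp [0.2405 0.6301 0.23  ] tiltY [-0.001 -0.002 -1.   ] jaw 69.1 open 1.0 F [ 0.3  0.1 -0.2] q6 -0.15
TURN [ 0.1 73.1 -0.1] SHIFT [-222.4  100.4 -289. ] rows>= 11.0
```

step_arm(rows=[[[0,73,0],[-222,100,-289],0],[[0,73,0],[-222,100,-289],0],[[0,73,0],[-222,100,-289],0],[[0,73,0],[-222,100,-289],0],[[0,73,0],[-222,100,-289],0],[[0,73,0],[-222,100,-289],0],[[0,73,0],[-222,100,-289],0],[[0,73,0],[-222,100,-289],0],[[0,73,0],[-222,100,-289],0],[[0,73,0],[-222,100,-289],0]], newtons=40)

```text
time: 0.93
eef_pos: [0.4329, 0.3146, 0.1286]
tcp_rot: [0.708, -0.021, 0.019, -0.705]
contact_force: [-0.1, -0.1, -0.5]
opening: 1.0
```

```bash
python3 go.py .431 .319 .02 -4
```

```text
t 0.93 tcp [0.4329 0.3146 0.1286] tiltY [-0.003 -0.004 -1.   ] jaw -3.2 open 1.0 F [-0.1 -0.1 -0.5] q6 0.5
TURN [ 0.2  0.8 -0.2] SHIFT [ -1.8 108.6   4.7] rows>= 3.0
```

step_arm(rows=[[[0,1,0],[-2,36,4],0],[[0,1,0],[-2,72,4],0],[[0,1,0],[-2,100,4],0],[[0,1,0],[-2,114,4],0],[[0,1,0],[-2,114,4],0],[[0,1,0],[-2,114,4],0.5],[[0,1,0],[-2,114,4],0.5],[[0,1,0],[-2,114,4],0.5],[[0,1,0],[-2,114,4],0.5],[[0,1,0],[-2,114,4],0.5]], newtons=40)

```text
time: 1.77
eef_pos: [0.4312, 0.325, 0.0193]
tcp_rot: [-0.706, 0.02, -0.023, 0.707]
contact_force: [0.2, 0.3, 4.4]
opening: 0.699
```

```bash
python3 - <<'E'
from h import *
im,d=grab('top','1'); im2,d2=grab('scene','1')
crop(im2,(220,60,420,220),'pics/g1.png',4)
E
python3 go.py .431 .319 .014 -4
```

```text
t 1.87 tcp [0.4312 0.325  0.0193] tiltY [ 0.003  0.002 -1.   ] jaw -3.5 open 0.698 F [-0.3  0.5  5.8] q6 0.52
TURN [-0.1  0.5  0.2] SHIFT [ 0.2  5.3 -6. ] rows>= 1.0
```

View pics/g1.png

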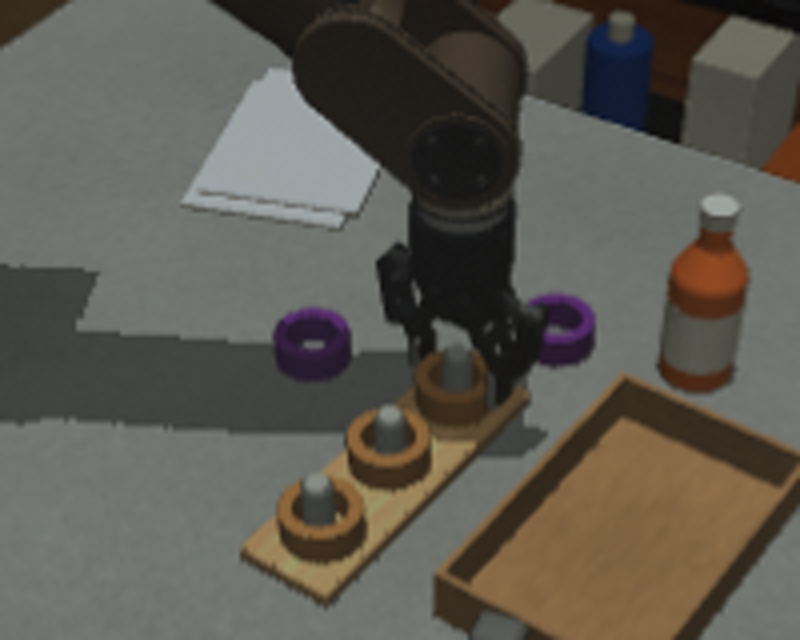

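step_arm(rows=[[[0,0,0],[0,-10,0],0.6],[[0,0,0],[0,-30,0],0.6],[[0,0,0],[0,-60,0],0.6],[[0,0,0],[0,-80,0],0.6],[[0,0,0],[0,-85,0],0.6],[[0,0,0],[0,-85,0],0.6],[[0,0,0],[0,-85,0],0.6]], newtons=50)

```text
time: 2.45
eef_pos: [0.429, 0.3238, 0.1016]
tcp_rot: [0.707, -0.022, 0.021, -0.707]
contact_force: [0.6, 0.4, -1.5]
opening: 0.696
```

```bash
python3 - <<'E'
from h import *
im2,d2=grab('scene','2')
crop(im2,(220,60,420,220),'pics/g2.png',4)
E
python3 go.py .614 .335 .1 -3.5
```

```text
t 2.5 tcp [0.4285 0.3236 0.1007] tiltY [-0.003 -0.001 -1.   ] jaw -3.5 open 0.697 F [-0.7 -0.7 -1.5] q6 0.52
TURN [ 0.1 -0.  -0.2] SHIFT [1.845e+02 1.000e-01 2.280e+01] rows>= 5.0
```

View pics/g2.png

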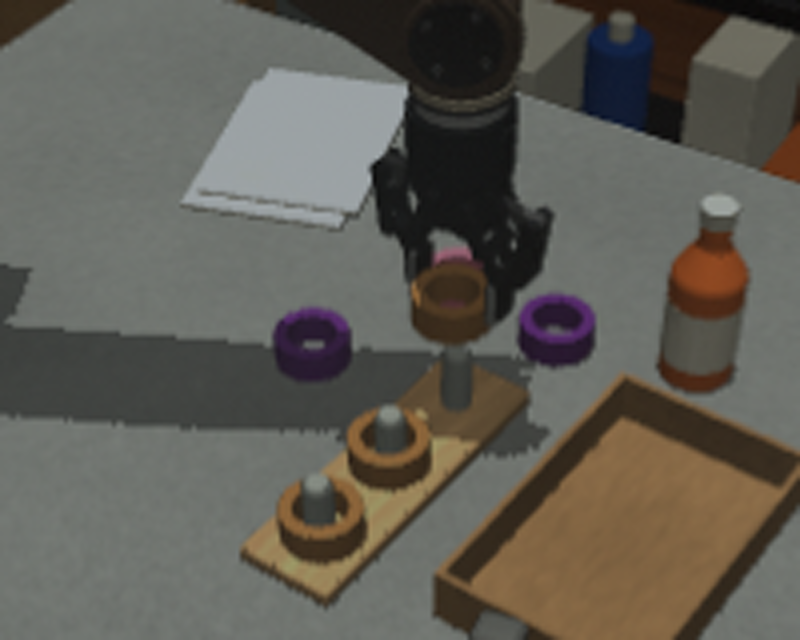

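step_arm(rows=[[[0,0,0],[40,0,5],0.6],[[0,0,0],[80,0,10],0.6],[[0,0,0],[120,0,15],0.6],[[0,0,0],[160,0,20],0.6],[[0,0,0],[184,0,23],0.6],[[0,0,0],[184,0,23],0.6],[[0,0,0],[184,25,23],0.6],[[0,0,0],[184,50,23],0.6],[[0,0,0],[184,70,23],0.6],[[0,0,0],[184,70,23],0.6]])

```text
time: 3.33
eef_pos: [0.6087, 0.3337, 0.0237]
tcp_rot: [0.709, -0.027, 0.017, -0.705]
contact_force: [-0.7, -0.5, -1.5]
opening: 0.699
```

```bash
python3 go.py .614 .335 .011 -3.5
```

```text
t 3.33 tcp [0.6087 0.3337 0.0237] tiltY [-0.014 -0.005 -1.   ] jaw -3.5 open 0.699 F [-0.7 -0.5 -1.5] q6 0.42
TURN [ 0.4 -0.  -0.8] SHIFT [ 5.4 12.7  1.7] rows>= 1.0
```

step_arm(rows=[[[0,0,0],[0,0,0],0.6],[[0,0,0],[0,6,0],0.6],[[0,0,0],[0,12,0],0.6],[[0,0,0],[0,12,0],0.6],[[0,0,0],[0,12,0],0.6]])

```text
time: 3.75
eef_pos: [0.6149, 0.336, 0.0208]
tcp_rot: [-0.707, 0.022, -0.022, 0.707]
contact_force: [0.5, 0.5, -1.4]
opening: 0.699
```

```bash
python3 go.py .614 .335 .011 -3.5
```

```text
t 3.75 tcp [0.6149 0.336  0.0208] tiltY [ 0.  0. -1.] jaw -3.5 open 0.699 F [ 0.5  0.5 -1.4] q6 0.42
TURN [-0. -0.  0.] SHIFT [-0.9  9.8 -1. ] rows>= 1.0
```

step_arm(rows=[[[0,0,0],[0,5,0],0.6],[[0,0,0],[0,9,0],0.6],[[0,0,0],[0,10,0],0.6],[[0,0,0],[0,10,0],0.6],[[0,0,0],[0,10,0],0.1],[[0,0,0],[0,10,0],0.05],[[0,0,0],[0,10,0],0.0],[[0,0,0],[0,10,0],0.0]])

```text
time: 4.42
eef_pos: [0.6151, 0.3359, 0.0107]
tcp_rot: [-0.707, 0.022, -0.022, 0.707]
contact_force: [0.7, 0.8, 0.0]
opening: 0.997
```

```bash
python3 go.py .424 .234 .11 -4
```

```text
t 4.42 tcp [0.6151 0.3359 0.0107] tiltY [ 0.001  0.    -1.   ] jaw -3.5 open 0.997 F [0.7 0.8 0. ] q6 0.42
TURN [-0.   0.5  0. ] SHIFT [-184.4  -99.5 -113.4] rows>= 6.0
```

step_arm(rows=[[[0,0,0],[0,-35,0],0],[[0,0,0],[0,-75,0],0],[[0,0,0],[-30,-100,-18],0],[[0,0,0],[-65,-100,-40],0],[[0,0,0],[-100,-100,-61],0],[[0,0,0],[-135,-100,-82],0],[[0,0,0],[-165,-100,-100],0],[[0,0,0],[-184,-100,-112],0],[[0,0,0],[-184,-100,-112],0],[[0,0,0],[-184,-100,-112],0]])

```text
time: 5.25
eef_pos: [0.4239, 0.2352, 0.1108]
tcp_rot: [-0.707, 0.021, -0.022, 0.707]
contact_force: [0.2, -0.4, 0.1]
opening: 1.002
```

step_arm(rows=[[[0,0,0],[0,0,0],0]])

```text
time: 5.33
eef_pos: [0.4256, 0.2358, 0.1113]
tcp_rot: [-0.706, 0.021, -0.023, 0.707]
contact_force: [0.2, -0.1, -0.8]
opening: 1.003
```

```bash
python3 go.py .424 .2355 .020 -4
```

```text
t 5.33 tcp [0.4256 0.2358 0.1113] tiltY [ 0.003  0.001 -1.   ] jaw -3.5 open 1.003 F [ 0.2 -0.1 -0.8] q6 0.36
TURN [-0.1  0.5  0.1] SHIFT [-1.8 91.3 -0.4] rows>= 3.0
```

step_arm(rows=[[[0,0,0],[-1,36,0],0],[[0,0,0],[-1,70,0],0],[[0,0,0],[-1,86,0],0],[[0,0,0],[-1,91,0],0],[[0,0,0],[-1,91,0],0],[[0,0,0],[-1,91,0],0.6],[[0,0,0],[-1,91,0],0.6],[[0,0,0],[-1,91,0],0.6],[[0,0,0],[-1,91,0],0.6]])

```text
time: 6.08
eef_pos: [0.4253, 0.2361, 0.0214]
tcp_rot: [-0.706, 0.02, -0.023, 0.707]
contact_force: [0.5, 0.3, 2.9]
opening: 0.691
```

step_arm(rows=[[[0,0,0],[0,-10,0],0.6],[[0,0,0],[0,-35,0],0.6],[[0,0,0],[0,-65,0],0.6],[[0,0,0],[0,-85,0],0.6],[[0,0,0],[0,-85,0],0.6],[[0,0,0],[0,-85,0],0.6]])

```text
time: 6.58
eef_pos: [0.4241, 0.2357, 0.1062]
tcp_rot: [-0.706, 0.02, -0.023, 0.707]
contact_force: [-0.5, -0.5, -0.3]
opening: 0.697
```

```bash
python3 go.py .609 .253 .1 -3.5
```

```text
t 6.58 tcp [0.4241 0.2357 0.1062] tiltY [ 0.004  0.001 -1.   ] jaw -3.5 open 0.697 F [-0.5 -0.5 -0.3] q6 0.36
TURN [-0.1 -0.   0.2] SHIFT [183.4   6.9  28.6] rows>= 5.0
```

step_arm(rows=[[[0,0,0],[40,0,6],0.6],[[0,0,0],[80,0,12],0.6],[[0,0,0],[120,0,18],0.6],[[0,0,0],[160,0,24],0.6],[[0,0,0],[184,0,28],0.6],[[0,0,0],[184,0,28],0.6],[[0,0,0],[184,30,28],0.6],[[0,0,0],[184,60,28],0.6],[[0,0,0],[184,80,28],0.6],[[0,0,0],[184,80,28],0.6]])

```text
time: 7.42
eef_pos: [0.602, 0.2505, 0.0163]
tcp_rot: [0.708, -0.027, 0.016, -0.705]
contact_force: [-2.1, -0.4, -2.1]
opening: 0.692
```

step_arm(rows=[[[0,0,0],[0,0,0],0.6],[[0,0,0],[0,0,0],0.6]])

```text
time: 7.58
eef_pos: [0.6086, 0.2522, 0.0249]
tcp_rot: [-0.707, 0.022, -0.022, 0.707]
contact_force: [0.3, -0.4, -1.0]
opening: 0.69
```

```bash
python3 go.py .609 .253 .012 -3.5
```

```text
t 7.58 tcp [0.6086 0.2522 0.0249] tiltY [ 0.  0. -1.] jaw -3.5 open 0.69 F [ 0.3 -0.4 -1. ] q6 0.3
TURN [-0. -0.  0.] SHIFT [ 0.3 12.9  0.8] rows>= 1.0
```

step_arm(rows=[[[0,0,0],[0,7,0],0.6],[[0,0,0],[0,11,0],0.6],[[0,0,0],[0,13,0],0.6],[[0,0,0],[0,13,0],0.6],[[0,0,0],[0,13,0],0.1],[[0,0,0],[0,13,0],0],[[0,0,0],[0,13,0],0],[[0,0,0],[0,13,0],0],[[0,0,0],[0,-25,0],0],[[0,0,0],[0,-65,0],0]])

```text
time: 8.42
eef_pos: [0.6055, 0.2512, 0.0858]
tcp_rot: [0.708, -0.025, 0.019, -0.706]
contact_force: [0.3, 1.0, 0.3]
opening: 1.0
```

```bash
python3 go.py .420 .1495 .11 -4
```

```text
t 8.42 tcp [0.6055 0.2512 0.0858] tiltY [-0.009 -0.002 -1.   ] jaw -3.5 open 1.0 F [0.3 1.  0.3] q6 0.3
TURN [ 0.2  0.5 -0.5] SHIFT [-179.1  -22.3 -113. ] rows>= 6.0
```

step_arm(rows=[[[0,0,0],[-30,-20,-19],0],[[0,0,0],[-66,-20,-41],0],[[0,0,0],[-100,-20,-63],0],[[0,0,0],[-135,-20,-84],0],[[0,0,0],[-165,-20,-103],0],[[0,0,0],[-182,-20,-114],0],[[0,0,0],[-182,-20,-114],0],[[0,0,0],[-182,-20,-114],0],[[0,0,0],[-182,-20,-114],0]])

```text
time: 9.17
eef_pos: [0.4211, 0.1496, 0.1101]
tcp_rot: [-0.707, 0.021, -0.023, 0.707]
contact_force: [0.3, -0.1, 0.5]
opening: 1.002
```

```bash
python3 go.py .420 .1495 .020 -4
```

```text
t 9.17 tcp [0.4211 0.1496 0.1101] tiltY [ 0.002  0.    -1.   ] jaw -3.5 open 1.002 F [ 0.3 -0.1  0.5] q6 0.18
TURN [-0.   0.5  0.1] SHIFT [-1.3 90.1 -0.2] rows>= 3.0
```

step_arm(rows=[[[0,0,0],[-1,36,0],0],[[0,0,0],[-1,70,0],0],[[0,0,0],[-1,85,0],0],[[0,0,0],[-1,90,0],0],[[0,0,0],[-1,90,0],0],[[0,0,0],[-1,90,0],0.6],[[0,0,0],[-1,90,0],0.6],[[0,0,0],[-1,90,0],0.6],[[0,0,0],[-1,90,0],0.6]])

```text
time: 9.92
eef_pos: [0.4212, 0.1499, 0.0216]
tcp_rot: [-0.706, 0.02, -0.023, 0.707]
contact_force: [0.2, 0.5, 6.3]
opening: 0.713
```

step_arm(rows=[[[0,0,0],[0,-10,0],0.6],[[0,0,0],[0,-35,0],0.6],[[0,0,0],[0,-65,0],0.6],[[0,0,0],[0,-85,0],0.6],[[0,0,0],[0,-85,0],0.6],[[0,0,0],[0,-85,0],0.6]])

```text
time: 10.42
eef_pos: [0.42, 0.1496, 0.1061]
tcp_rot: [-0.707, 0.02, -0.023, 0.707]
contact_force: [-0.1, 0.2, -1.2]
opening: 0.709
```

```bash
python3 go.py .604 .174 .1 -3.5
```

```text
t 10.42 tcp [0.42   0.1496 0.1061] tiltY [ 0.004  0.    -1.   ] jaw -3.5 open 0.709 F [-0.1  0.2 -1.2] q6 0.18
TURN [-0.  -0.   0.2] SHIFT [182.1   6.9  35.6] rows>= 5.0
```

step_arm(rows=[[[0,0,0],[40,0,7],0.6],[[0,0,0],[80,0,15],0.6],[[0,0,0],[120,0,23],0.6],[[0,0,0],[160,0,31],0.6],[[0,0,0],[182,0,35],0.6],[[0,0,0],[182,0,35],0.6],[[0,0,0],[182,30,35],0.6],[[0,0,0],[182,60,35],0.6],[[0,0,0],[182,75,35],0.6],[[0,0,0],[182,80,35],0.6]])

```text
time: 11.25
eef_pos: [0.5976, 0.1726, 0.0184]
tcp_rot: [0.707, -0.026, 0.018, -0.706]
contact_force: [-1.0, 0.3, -1.2]
opening: 0.711
```

step_arm(rows=[[[0,0,0],[0,0,0],0.6],[[0,0,0],[0,0,0],0.6]])

```text
time: 11.42
eef_pos: [0.6023, 0.1732, 0.0242]
tcp_rot: [0.707, -0.022, 0.021, -0.707]
contact_force: [-0.1, 0.3, -0.5]
opening: 0.714
```

```bash
python3 go.py .604 .174 .012 -3.5
```

```text
t 11.42 tcp [0.6023 0.1732 0.0242] tiltY [-0.001 -0.    -1.   ] jaw -3.5 open 0.714 F [-0.1  0.3 -0.5] q6 0.18
TURN [ 0. -0. -0.] SHIFT [ 1.7 12.2  0.9] rows>= 1.0
```

step_arm(rows=[[[0,0,0],[0,7,0],0.6],[[0,0,0],[0,11,0],0.6],[[0,0,0],[0,13,0],0.6],[[0,0,0],[0,13,0],0.6],[[0,0,0],[0,13,0],0.1],[[0,0,0],[0,13,0],0],[[0,0,0],[0,13,0],0],[[0,0,0],[0,13,0],0],[[0,0,0],[0,-25,0],0],[[0,0,0],[0,-65,0],0]])

```text
time: 12.25
eef_pos: [0.5996, 0.1728, 0.086]
tcp_rot: [0.707, -0.025, 0.019, -0.706]
contact_force: [0.4, 0.4, 0.9]
opening: 1.003
```

step_arm(rows=[[[0,0,0],[-30,-30,-30],0],[[0,0,0],[-60,-60,-60],0],[[0,0,0],[-90,-90,-90],0],[[0,0,0],[-110,-110,-110],0],[[0,0,0],[-110,-110,-140],0],[[0,0,0],[-110,-110,-180],0],[[0,0,0],[-110,-110,-180],0],[[0,0,0],[-110,-110,-180],0]])

```text
time: 12.92
eef_pos: [0.4819, -0.0016, 0.2002]
tcp_rot: [0.707, -0.023, 0.024, -0.707]
contact_force: [-0.5, 1.0, -0.9]
opening: 1.0
```

```bash
python3 - <<'E'
from h import *
im,d=grab('top','3'); im2,d2=grab('scene','3')
E
python3 loc.py >/dev/null; python3 -c "
from loc import *
rep('3')"; python3 go.py .454 -.0978 .1 77
```

```text
top green 219 [411. 141.] cen [ 0.7495 -0.2154  0.0687] zmax 0.076 top [ 0.7495 -0.2154  0.0687] ang 130.3
top green 42 [419. 242.] cen [ 0.4281 -0.2369  0.0634] zmax 0.079 top [ 0.4294 -0.2388  0.0734] ang 135.5
top yellow 16 [375. 232.] cen [ 0.4563 -0.1008  0.0748] zmax 0.079 top [ 0.4563 -0.1008  0.0748] ang 166.6
top blue 61 [454. 239.] cen [ 0.4413 -0.3461  0.061 ] zmax 0.079 top [ 0.442  -0.3475  0.0736] ang 155.3
scene green 112 [207. 294.] cen [ 0.4374 -0.2458  0.0622] zmax 0.08 top [ 0.4342 -0.2432  0.0744] ang 137.1
scene green 650 [335. 356.] cen [ 0.7518 -0.2181  0.0699] zmax 0.074 top [ 0.7518 -0.2181  0.0699] ang 119.3
scene yellow 126 [255. 253.] cen [ 0.4591 -0.1008  0.0569] zmax 0.08 top [ 0.457  -0.0996  0.074 ] ang 161.9
scene blue 134 [178. 335.] cen [ 0.4505 -0.351   0.0629] zmax 0.08 top [ 0.4464 -0.3495  0.0746] ang 158.3
t 13.02 tcp [0.4819 0.0006 0.1992] tiltY [-0.     0.001 -1.   ] jaw -3.6 open 0.999 F [-0.4 -0.1 -0.3] q6 -0.15
TURN [ -0.  -80.6   0. ] SHIFT [ -21.7   99.1 -100. ] rows>= 12.0
```

View pics/top3.png

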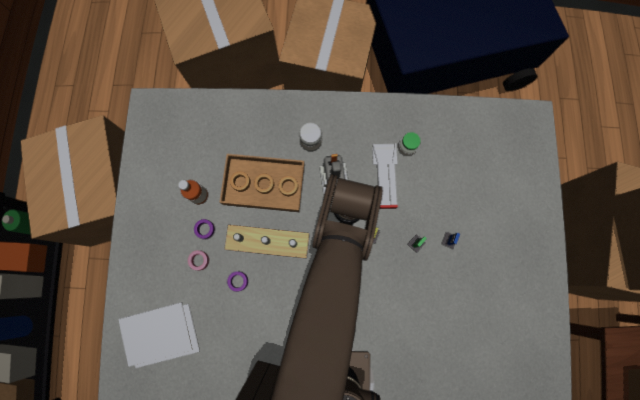

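View pics/scene3.png

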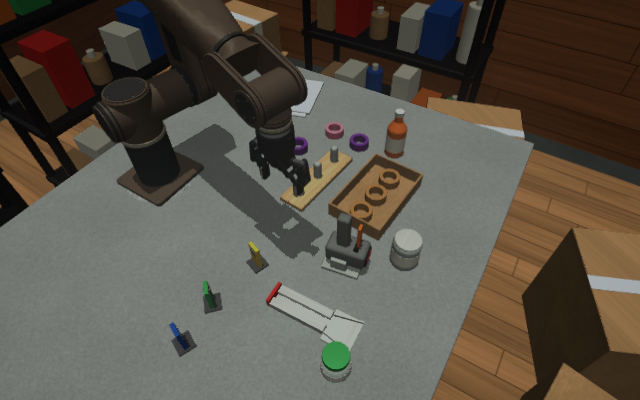

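step_arm(rows=[[[0,-80,0],[-22,60,-100],0],[[0,-80,0],[-22,60,-100],0],[[0,-80,0],[-22,60,-100],0],[[0,-80,0],[-22,60,-100],0],[[0,-80,0],[-22,60,-100],0],[[0,-80,0],[-22,60,-100],0],[[0,-80,0],[-22,60,-100],0],[[0,-80,0],[-22,60,-100],0],[[0,-80,0],[-22,60,-100],0],[[0,-80,0],[-22,60,-100],0]])

```text
time: 13.85
eef_pos: [0.4541, -0.0964, 0.1385]
tcp_rot: [-0.591, -0.388, 0.388, 0.592]
contact_force: [0.2, -0.5, 0.1]
opening: 1.004
```

step_arm(rows=[[[0,-9,0],[0,0,0],0.3],[[0,-9,0],[0,0,0],0.4],[[0,-9,0],[0,0,0],0.4],[[0,-9,0],[0,0,0],0.4]])

```text
time: 14.18
eef_pos: [0.4541, -0.0968, 0.1388]
tcp_rot: [-0.56, -0.431, 0.431, 0.561]
contact_force: [0.9, 0.8, -0.1]
opening: 0.6
```

```bash
python3 go.py .4537 -.0978 .043 77.2; python3 -c "
from h import *
grab('top','4');grab('scene','4')
from loc import *
rep('4')"
```

```text
t 14.18 tcp [ 0.4541 -0.0968  0.1388] tiltY [-0.001  0.001 -1.   ] jaw 75.1 open 0.6 F [ 0.9  0.8 -0.1] q6 -1.74
TURN [-0.1 -2.1  0. ] SHIFT [-1.1 95.8 -0. ] rows>= 3.0
top green 218 [411. 141.] cen [ 0.7495 -0.2154  0.0685] zmax 0.075 top [ 0.7495 -0.2154  0.0685] ang 126.2
top green 42 [419. 242.] cen [ 0.4283 -0.2372  0.0642] zmax 0.079 top [ 0.4297 -0.2392  0.0735] ang 135.7
top blue 60 [454. 239.] cen [ 0.4414 -0.346   0.0611] zmax 0.08 top [ 0.4422 -0.3474  0.0741] ang 155.7
scene green 117 [207. 294.] cen [ 0.4374 -0.2456  0.0609] zmax 0.079 top [ 0.4341 -0.2431  0.0746] ang 137.8
scene green 647 [335. 356.] cen [ 0.7517 -0.2182  0.0701] zmax 0.075 top [ 0.7517 -0.2182  0.0701] ang 117.1
scene yellow 133 [255. 253.] cen [ 0.4589 -0.1007  0.0572] zmax 0.081 top [ 0.4562 -0.0993  0.074 ] ang 161.9
scene blue 136 [178. 335.] cen [ 0.4505 -0.351   0.0623] zmax 0.079 top [ 0.4463 -0.3494  0.0745] ang 158.6
```

step_arm(rows=[[[0,-2,0],[-1,30,0],0.4],[[0,-2,0],[-1,60,0],0.4],[[0,-2,0],[-1,85,0],0.4],[[0,-2,0],[-1,95,0],0.4],[[0,-2,0],[-1,95,0],0.4],[[0,-2,0],[-1,95,0],1],[[0,-2,0],[-1,95,0],1],[[0,-2,0],[-1,95,0],1],[[0,-2,0],[-1,95,0],1],[[0,-2,0],[-1,95,0],1]], newtons=30)

```text
time: 15.12
eef_pos: [0.455, -0.0998, 0.0461]
tcp_rot: [0.554, 0.441, -0.44, -0.552]
contact_force: [-1.6, 1.0, 5.3]
opening: 0.108
```

```bash
python3 go.py .7208 -.139 .14 93.2; python3 -c "
from h import *
im,d=grab('scene','5')
crop(im,(180,180,340,300),'pics/g5.png',4)"
```

```text
t 15.12 tcp [ 0.455  -0.0998  0.0461] tiltY [ 0.003 -0.002 -1.   ] jaw 77.0 open 0.108 F [-1.6  1.   5.3] q6 -1.78
TURN [  0.2 -16.2  -0.1] SHIFT [  21.4  -92.9 -268.2] rows>= 7.0
```

View pics/g5.png

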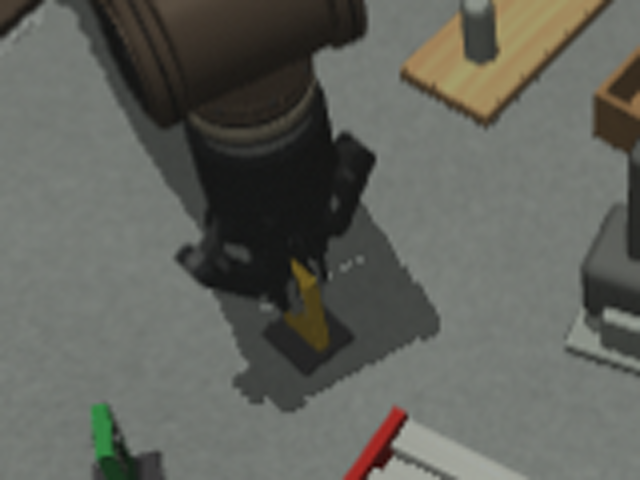

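step_arm(rows=[[[0,0,0],[0,-30,0],1],[[0,0,0],[0,-60,0],1],[[0,-7,0],[3,-65,-35],1],[[0,-14,0],[6,-65,-75],1],[[0,-16,0],[9,-65,-110],1],[[0,-16,0],[12,-65,-150],1],[[0,-16,0],[15,-65,-190],1],[[0,-16,0],[18,-65,-230],1],[[0,-16,0],[21,-65,-268],1],[[0,-16,0],[21,-65,-268],1]])

```text
time: 16.0
eef_pos: [0.7243, -0.1398, 0.1069]
tcp_rot: [0.487, 0.514, -0.513, -0.486]
contact_force: [-1.1, 0.0, -1.3]
opening: 0.108
```

step_arm(rows=[[[0,0,0],[0,0,0],1],[[0,0,0],[0,0,0],1],[[0,0,0],[0,0,0],1]])

```text
time: 16.25
eef_pos: [0.7183, -0.1384, 0.1092]
tcp_rot: [-0.486, -0.513, 0.513, 0.487]
contact_force: [-0.2, 0.1, -0.9]
opening: 0.111
```

```bash
python3 go.py .7208 -.139 .06 93.2; python3 -c "
from h import *
im,d=grab('scene','6'); im2,d=grab('top','6')
crop(im,(240,220,400,360),'pics/g6.png',4);crop(im2,(330,110,440,230),'pics/g6t.png',4)"
```

```text
t 16.25 tcp [ 0.7183 -0.1384  0.1092] tiltY [-0.001  0.    -1.   ] jaw 93.0 open 0.111 F [-0.2  0.1 -0.9] q6 -1.95
TURN [-0.1 -0.2  0. ] SHIFT [-0.7 49.2 -2.5] rows>= 2.0
```

View pics/g6.png

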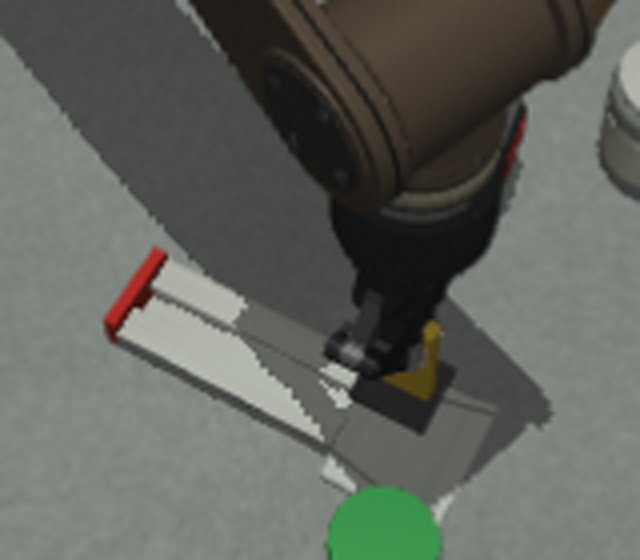

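View pics/g6t.png

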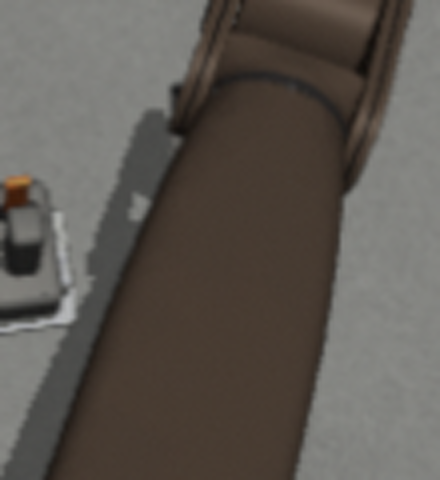

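step_arm(rows=[[[0,0,0],[-1,25,0],1],[[0,0,0],[-1,45,0],1],[[0,0,0],[-1,55,0],1],[[0,0,0],[-1,57,0],1],[[0,0,0],[-1,57,0],1],[[0,0,0],[-1,57,0],1]])

```text
time: 16.85
eef_pos: [0.72, -0.14, 0.0537]
tcp_rot: [0.487, 0.513, -0.513, -0.486]
contact_force: [0.7, -0.0, 0.3]
opening: 0.108
```

```bash
python3 go.py .7208 -.139 .05 93.2; python3 -c "
from h import *
im,d=grab('scene','7'); 
crop(im,(240,220,400,360),'pics/g7.png',4)"
```

```text
t 16.85 tcp [ 0.72   -0.14    0.0537] tiltY [ 0.002 -0.001 -1.   ] jaw 93.0 open 0.108 F [ 0.7 -0.   0.3] q6 -1.95
TURN [ 0.1 -0.2 -0. ] SHIFT [ 0.9  3.7 -0.8] rows>= 1.0
```

View pics/g7.png

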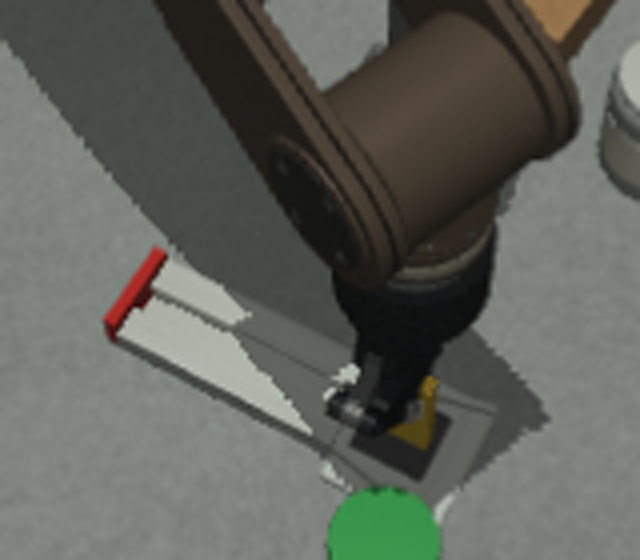

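step_arm(rows=[[[0,0,0],[1,3,0],1],[[0,0,0],[1,3,5],1],[[0,0,0],[1,3,12],1],[[0,0,0],[1,3,20],1],[[0,0,0],[1,3,27],1],[[0,0,0],[1,3,34],1],[[0,0,0],[1,3,34],1]])

```text
time: 17.48
eef_pos: [0.6844, -0.1409, 0.05]
tcp_rot: [-0.487, -0.513, 0.513, 0.487]
contact_force: [0.4, -0.4, 4.3]
opening: 0.113
```

```bash
python3 go.py .6858 -.1411 .05 93.2; python3 -c "
from h import *
im,d=grab('scene','8'); 
crop(im,(240,220,400,360),'pics/g8.png',4)"
```

```text
t 17.48 tcp [ 0.6844 -0.1409  0.05  ] tiltY [-0. -0. -1.] jaw 93.0 open 0.113 F [ 0.4 -0.4  4.3] q6 -1.97
TURN [-0.  -0.2 -0. ] SHIFT [-0.3  0.  -1.4] rows>= 1.0
```

View pics/g8.png

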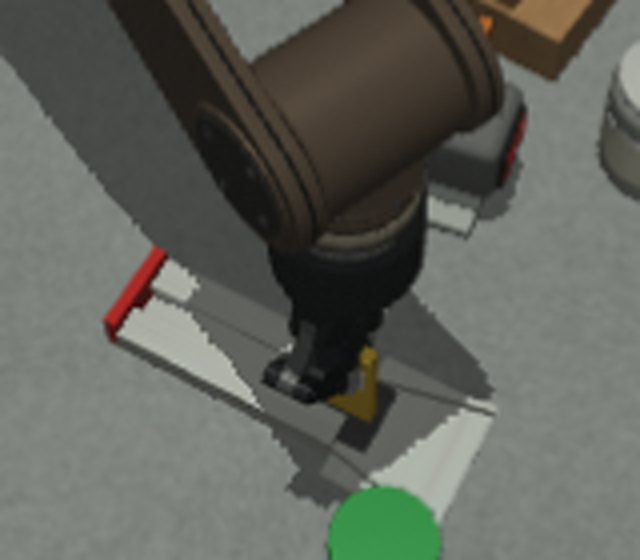

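step_arm(rows=[[[0,0,0],[0,-1,8],1],[[0,0,0],[0,-1,18],1],[[0,0,0],[0,-1,30],1],[[0,0,0],[0,-1,42],1],[[0,0,0],[0,-1,54],1],[[0,0,0],[0,-1,66],1],[[0,0,0],[0,-1,78],1],[[0,0,0],[0,-1,88],1],[[0,0,0],[0,-1,96],1],[[0,0,0],[0,-1,100],1]])

```text
time: 18.37
eef_pos: [0.5848, -0.146, 0.0503]
tcp_rot: [-0.487, -0.513, 0.513, 0.487]
contact_force: [2.3, -1.3, 1.4]
opening: 0.112
```

```bash
python3 go.py .568 -.1475 .05 93.2
```

```text
t 18.37 tcp [ 0.5848 -0.146   0.0503] tiltY [ 0. -0. -1.] jaw 93.0 open 0.112 F [ 2.3 -1.3  1.4] q6 -2.04
TURN [ 0.  -0.2 -0. ] SHIFT [-0.6  0.3 16.9] rows>= 1.0
```

step_arm(rows=[[[0,0,0],[0,0,6],1],[[0,0,0],[0,0,12],1],[[0,0,0],[0,0,16],1],[[0,0,0],[0,0,18],1],[[0,0,0],[0,0,20],1],[[0,0,0],[0,0,20],1]])

```text
time: 18.87
eef_pos: [0.5674, -0.147, 0.0511]
tcp_rot: [0.488, 0.514, -0.512, -0.485]
contact_force: [4.8, 1.2, -0.6]
opening: 0.112
```

```bash
python3 go.py .568 -.1475 .05 93.2
```

```text
t 18.87 tcp [ 0.5674 -0.147   0.0511] tiltY [ 0.005 -0.001 -1.   ] jaw 93.0 open 0.112 F [ 4.8  1.2 -0.6] q6 -2.05
TURN [ 0.3 -0.2 -0. ] SHIFT [-0.6  1.1 -0.5] rows>= 1.0
```

step_arm(rows=[[[0,0,0],[0,0,2],1],[[0,0,0],[0,0,4],1],[[0,0,0],[0,0,4],1]])

```text
time: 19.12
eef_pos: [0.5653, -0.1472, 0.0515]
tcp_rot: [0.49, 0.515, -0.51, -0.484]
contact_force: [9.7, 1.5, -1.9]
opening: 0.112
```

```bash
python3 go.py .568 -.1475 .05 93.2
```

```text
t 19.12 tcp [ 0.5653 -0.1472  0.0515] tiltY [ 0.01  -0.001 -1.   ] jaw 92.9 open 0.112 F [ 9.7  1.5 -1.9] q6 -2.05
TURN [ 0.6 -0.3 -0.1] SHIFT [-0.5  1.6 -2.7] rows>= 1.0
```

step_arm(rows=[[[0,0,0],[0,0,-2],1],[[0,0,0],[0,0,-2],0.6],[[0,0,0],[0,0,-2],0.6],[[0,0,0],[0,0,-2],0.6],[[0,0,0],[0,0,-2],0.6],[[0,0,0],[0,-30,-2],0.6],[[0,0,0],[0,-60,-2],0.6],[[0,0,0],[0,-80,-2],0.6],[[0,0,0],[0,-80,-2],0.6],[[0,0,0],[0,-80,-2],0.6]])

```text
time: 19.95
eef_pos: [0.5641, -0.1473, 0.1316]
tcp_rot: [0.487, 0.513, -0.513, -0.486]
contact_force: [0.4, 0.0, -0.2]
opening: 0.398
```

```bash
python3 go.py .4308 -.2405 .14 46; python3 -c "
from h import *
im,d=grab('scene','9'); grab('top','9')
crop(im,(160,240,360,380),'pics/g9.png',4)"
```

```text
t 19.95 tcp [ 0.5641 -0.1473  0.1316] tiltY [ 0.002 -0.001 -1.   ] jaw 93.0 open 0.398 F [ 0.4  0.  -0.2] q6 -2.05
TURN [ 0.1 47.  -0. ] SHIFT [-86.   -8.6 138. ] rows>= 7.0
```

View pics/g9.png

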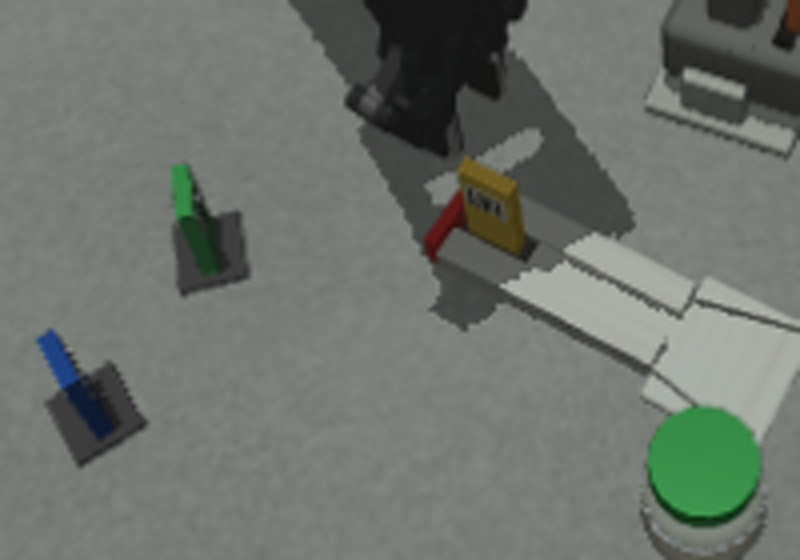

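step_arm(rows=[[[0,46.5,0],[-86,-8,138],0.4],[[0,46.5,0],[-86,-8,138],0.4],[[0,46.5,0],[-86,-8,138],0.4],[[0,46.5,0],[-86,-8,138],0.4],[[0,46.5,0],[-86,-8,138],0.4],[[0,46.5,0],[-86,-8,138],0.4],[[0,46.5,0],[-86,-8,138],0.4],[[0,46.5,0],[-86,-8,138],0.4],[[0,46.5,0],[-86,-8,138],0.4],[[0,46.5,0],[-86,-8,138],0.4]])

```text
time: 20.88
eef_pos: [0.4299, -0.2396, 0.1372]
tcp_rot: [-0.649, -0.279, 0.28, 0.65]
contact_force: [0.6, -0.3, 0.4]
opening: 0.598
```

```bash
python3 go.py .4308 -.2405 .046 46.5;  python3 -c "
from h import *
grab('top','10');grab('scene','10')
from loc import *
rep('10')"
```

```text
t 20.88 tcp [ 0.4299 -0.2396  0.1372] tiltY [-0.002  0.002 -1.   ] jaw 46.6 open 0.598 F [ 0.6 -0.3  0.4] q6 -1.53
TURN [-0.1  0.1 -0. ] SHIFT [-0.  91.2 -1.5] rows>= 3.0
top green 218 [411. 141.] cen [ 0.7496 -0.2155  0.0685] zmax 0.075 top [ 0.7496 -0.2155  0.0685] ang 129.0
top yellow 42 [389. 196.] cen [ 0.5678 -0.1446  0.0731] zmax 0.083 top [ 0.5691 -0.145   0.0767] ang 178.2
scene green 120 [207. 294.] cen [ 0.4373 -0.2453  0.0606] zmax 0.08 top [ 0.4338 -0.2429  0.0749] ang 137.6
scene green 649 [335. 356.] cen [ 0.7517 -0.2181  0.0699] zmax 0.074 top [ 0.7517 -0.2181  0.0699] ang 115.8
scene yellow 178 [283. 290.] cen [ 0.5747 -0.1484  0.0579] zmax 0.083 top [ 0.5729 -0.1476  0.0778] ang 3.5
scene blue 134 [178. 335.] cen [ 0.4506 -0.351   0.0631] zmax 0.08 top [ 0.4464 -0.3495  0.0749] ang 158.5
```

step_arm(rows=[[[0,0,0],[0,30,-1],0.4],[[0,0,0],[0,60,-1],0.4],[[0,0,0],[0,82,-1],0.4],[[0,0,0],[0,91,-1],0.4],[[0,0,0],[0,91,-1],0.4],[[0,0,0],[0,91,-1],1],[[0,0,0],[0,91,-1],1],[[0,0,0],[0,91,-1],1],[[0,0,0],[0,91,-1],1],[[0,0,0],[0,91,-1],1]], newtons=30)

```text
time: 21.82
eef_pos: [0.4322, -0.2418, 0.0491]
tcp_rot: [0.651, 0.28, -0.279, -0.649]
contact_force: [-0.6, 0.7, 5.1]
opening: 0.111
```

```bash
python3 go.py .7208 -.1395 .12 93
```

```text
t 21.82 tcp [ 0.4322 -0.2418  0.0491] tiltY [ 0.003 -0.002 -1.   ] jaw 46.5 open 0.111 F [-0.6  0.7  5.1] q6 -1.53
TURN [  0.2 -46.5  -0.1] SHIFT [ 272.8  -70.4 -139.3] rows>= 8.0
```

step_arm(rows=[[[0,0,0],[0,-35,0],1],[[0,0,0],[0,-70,0],1],[[0,-7,0],[28,-95,-14],1],[[0,-14,0],[62,-100,-32],1],[[0,-21,0],[97,-100,-49],1],[[0,-28,0],[132,-100,-67],1],[[0,-35,0],[167,-100,-85],1],[[0,-42,0],[202,-100,-103],1],[[0,-46.5,0],[240,-100,-122],1],[[0,-46.5,0],[273,-100,-139],1]])

```text
time: 22.65
eef_pos: [0.7215, -0.1371, 0.147]
tcp_rot: [0.486, 0.514, -0.514, -0.486]
contact_force: [0.3, -0.7, -0.3]
opening: 0.109
```

step_arm(rows=[[[0,0,0],[0,0,0],1],[[0,0,0],[0,0,0],1],[[0,0,0],[0,0,0],1]])

```text
time: 22.9
eef_pos: [0.7192, -0.1382, 0.1465]
tcp_rot: [-0.486, -0.513, 0.513, 0.487]
contact_force: [-0.7, 0.6, -1.2]
opening: 0.107
```

```bash
python3 go.py .7208 -.1395 .056 93.1
```

```text
t 22.9 tcp [ 0.7192 -0.1382  0.1465] tiltY [-0.002  0.    -1.   ] jaw 93.0 open 0.107 F [-0.7  0.6 -1.2] q6 -1.95
TURN [-0.1 -0.1  0. ] SHIFT [-1.4 90.5 -1.7] rows>= 3.0
```

step_arm(rows=[[[0,0,0],[-1,30,0],1],[[0,0,0],[-1,60,0],1],[[0,0,0],[-1,80,0],1],[[0,0,0],[-1,88,0],1],[[0,0,0],[-1,88,0],1],[[0,0,0],[-1,88,0],1],[[0,0,0],[-1,88,0],1]])

```text
time: 23.48
eef_pos: [0.721, -0.1403, 0.0622]
tcp_rot: [0.488, 0.513, -0.512, -0.485]
contact_force: [0.1, -0.4, -1.1]
opening: 0.111
```

```bash
python3 go.py .7208 -.1395 .053 93.1; python3 -c "
from h import *
im,d=grab('scene','11'); 
crop(im,(240,220,400,360),'pics/g11.png',4)"
```

```text
t 23.48 tcp [ 0.721  -0.1403  0.0622] tiltY [ 0.004 -0.001 -1.   ] jaw 93.0 open 0.111 F [ 0.1 -0.4 -1.1] q6 -1.95
TURN [ 0.2 -0.1 -0.1] SHIFT [0.8 9.2 0.2] rows>= 1.0
```

View pics/g11.png

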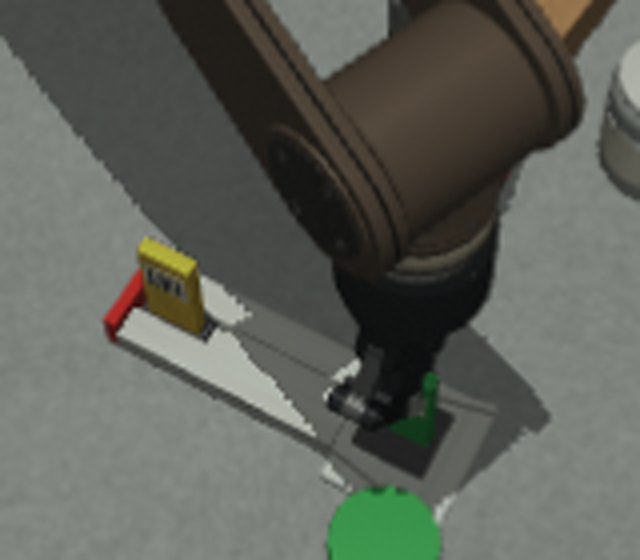

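step_arm(rows=[[[0,0,0],[0.5,4,0],1],[[0,0,0],[0.5,7,0],1],[[0,0,0],[0.5,7,0],1],[[0,0,0],[0.5,7,6],1],[[0,0,0],[0.5,7,12],1],[[0,0,0],[0.5,7,20],1],[[0,0,0],[0.5,7,28],1],[[0,0,0],[0.5,7,34],1],[[0,0,0],[0.5,7,34],1]])

```text
time: 24.28
eef_pos: [0.685, -0.141, 0.0532]
tcp_rot: [-0.487, -0.513, 0.513, 0.487]
contact_force: [-0.8, -0.0, 4.7]
opening: 0.112
```

```bash
python3 go.py .6858 -.1411 .053 93; python3 -c "
from h import *
im,d=grab('scene','12'); 
crop(im,(240,220,400,360),'pics/g12.png',4)"
```

```text
t 24.28 tcp [ 0.685  -0.141   0.0532] tiltY [-0. -0. -1.] jaw 93.0 open 0.112 F [-0.8 -0.   4.7] q6 -1.97
TURN [-0.  0. -0.] SHIFT [-0.2  0.2 -0.8] rows>= 1.0
```

View pics/g12.png

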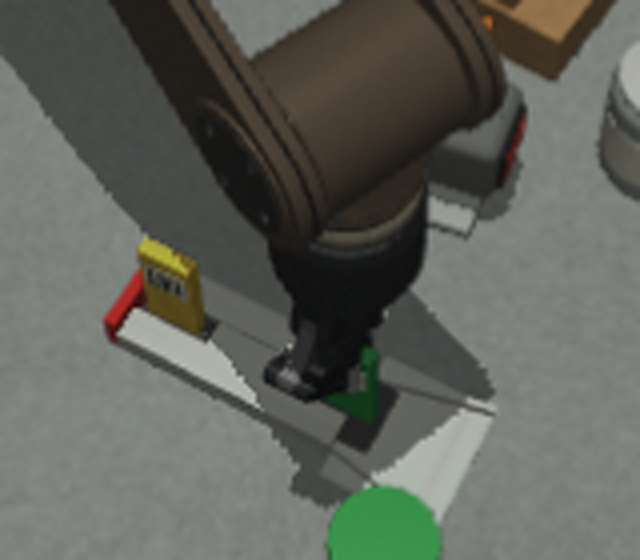

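step_arm(rows=[[[0,0,0],[0,-1,8],1],[[0,0,0],[0,-1,18],1],[[0,0,0],[0,-1,30],1],[[0,0,0],[0,-1,42],1],[[0,0,0],[0,-1,54],1],[[0,0,0],[0,-1,62],1],[[0,0,0],[0,-1,66],1],[[0,0,0],[0,-1,70],1],[[0,0,0],[0,-1,73],1],[[0,0,0],[0,-1,76],1]])

```text
time: 25.17
eef_pos: [0.6105, -0.145, 0.0539]
tcp_rot: [0.487, 0.513, -0.513, -0.486]
contact_force: [2.6, 0.5, 8.4]
opening: 0.115
```

step_arm(rows=[[[0,0,0],[0,0,0],1],[[0,0,0],[0,0,2],1],[[0,0,0],[0,0,3],1],[[0,0,0],[0,0,3],1]])

```text
time: 25.5
eef_pos: [0.6091, -0.1451, 0.054]
tcp_rot: [0.489, 0.514, -0.512, -0.485]
contact_force: [6.7, 0.3, 2.3]
opening: 0.11
```

```bash
python3 go.py .609 -.1451 .053 93
```

```text
t 25.5 tcp [ 0.6091 -0.1451  0.054 ] tiltY [ 0.006 -0.001 -1.   ] jaw 93.0 open 0.11 F [6.7 0.3 2.3] q6 -2.02
TURN [ 0.4 -0.  -0.1] SHIFT [-0.   1.   0.2] rows>= 1.0
```

step_arm(rows=[[[0,0,0],[0,0,3],1],[[0,0,0],[0,0,3],1],[[0,0,0],[0,0,1],1],[[0,0,0],[0,0,1],0.6],[[0,0,0],[0,0,1],0.6],[[0,0,0],[0,0,1],0.6],[[0,0,0],[0,0,1],0.6],[[0,0,0],[0,-30,1],0.6],[[0,0,0],[0,-60,1],0.6],[[0,0,0],[0,-90,1],0.6]])

```text
time: 26.33
eef_pos: [0.6044, -0.1445, 0.1426]
tcp_rot: [-0.485, -0.512, 0.514, 0.488]
contact_force: [2.6, 0.6, -0.5]
opening: 0.401
```

```bash
python3 go.py .4436 -.3485 .14 68.5; python3 -c "
from h import *
im,d=grab('scene','13'); grab('top','13')
crop(im,(160,240,360,380),'pics/g13.png',4)
from loc import *
rep('13')"
```

```text
t 26.33 tcp [ 0.6044 -0.1445  0.1426] tiltY [-0.004  0.002 -1.   ] jaw 93.0 open 0.401 F [ 2.6  0.6 -0.5] q6 -2.02
TURN [-0.3 24.5  0. ] SHIFT [-195.2    3.   171.3] rows>= 7.0
top blue 58 [454. 239.] cen [ 0.4417 -0.3464  0.0605] zmax 0.08 top [ 0.4423 -0.3478  0.0736] ang 156.7
scene green 162 [300. 299.] cen [ 0.6186 -0.1463  0.0574] zmax 0.084 top [ 0.6174 -0.1453  0.0788] ang 3.9
scene green 645 [335. 356.] cen [ 0.7517 -0.2181  0.07  ] zmax 0.074 top [ 0.7517 -0.2181  0.07  ] ang 115.5
scene yellow 184 [283. 290.] cen [ 0.5748 -0.1493  0.0596] zmax 0.21 top [ 0.6149 -0.1948  0.2019] ang 85.4
scene blue 134 [178. 335.] cen [ 0.4505 -0.351   0.063 ] zmax 0.079 top [ 0.4464 -0.3496  0.0747] ang 158.2
```

View pics/g13.png

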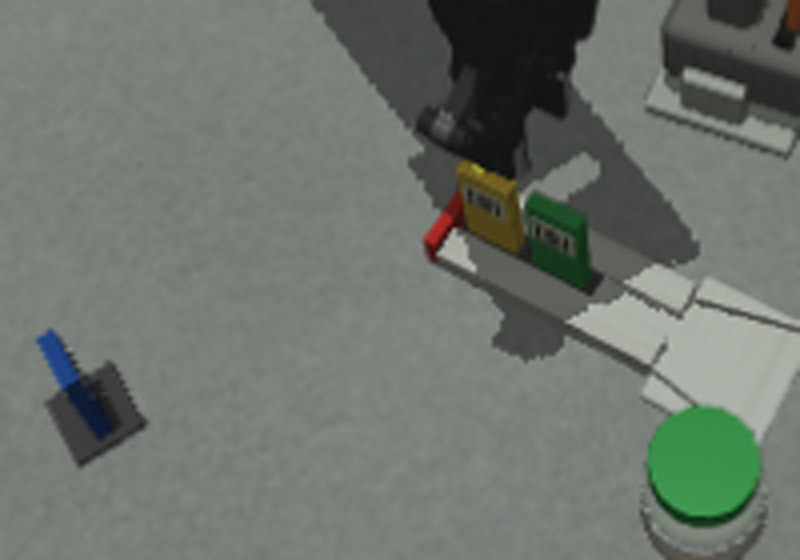

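step_arm(rows=[[[0,24.5,0],[-195,0,171],0.4],[[0,24.5,0],[-195,0,171],0.4],[[0,24.5,0],[-195,0,171],0.4],[[0,24.5,0],[-195,0,171],0.4],[[0,24.5,0],[-195,0,171],0.4],[[0,24.5,0],[-195,0,171],0.4],[[0,24.5,0],[-195,0,171],0.4],[[0,24.5,0],[-195,0,171],0.4],[[0,24.5,0],[-195,0,171],0.4],[[0,24.5,0],[-195,0,171],0.4]])

```text
time: 27.27
eef_pos: [0.4459, -0.3473, 0.1426]
tcp_rot: [-0.584, -0.398, 0.398, 0.585]
contact_force: [-0.4, 0.4, -0.4]
opening: 0.598
```

```bash
python3 go.py .4436 -.3485 .048 68.5;  python3 -c "
from h import *
grab('top','14');grab('scene','14')
from loc import *
rep('14')"
```

```text
t 27.27 tcp [ 0.4459 -0.3473  0.1426] tiltY [-0.001  0.002 -1.   ] jaw 68.6 open 0.598 F [-0.4  0.4 -0.4] q6 -2.04
TURN [-0.1  0.1  0.1] SHIFT [-2.  94.6  1.6] rows>= 3.0
top green 218 [411. 141.] cen [ 0.7496 -0.2155  0.0684] zmax 0.074 top [ 0.7497 -0.2155  0.0684] ang 127.1
top green 34 [389. 182.] cen [ 0.6116 -0.143   0.0728] zmax 0.082 top [ 0.6138 -0.143   0.0778] ang 0.6
top yellow 45 [389. 195.] cen [ 0.5691 -0.1446  0.0731] zmax 0.083 top [ 0.5705 -0.1446  0.0766] ang 1.6
top blue 46 [452. 240.] cen [ 0.4367 -0.3437  0.0526] zmax 0.077 top [ 0.4344 -0.3446  0.0736] ang 157.3
scene green 159 [300. 299.] cen [ 0.6184 -0.1461  0.058 ] zmax 0.084 top [ 0.6166 -0.1451  0.0788] ang 1.7
scene green 647 [335. 356.] cen [ 0.7517 -0.2181  0.07  ] zmax 0.075 top [ 0.7517 -0.2181  0.07  ] ang 114.3
scene yellow 182 [283. 290.] cen [ 0.5739 -0.1484  0.0581] zmax 0.084 top [ 0.572  -0.1477  0.0785] ang 4.1
scene blue 134 [178. 335.] cen [ 0.4509 -0.3512  0.0624] zmax 0.079 top [ 0.4468 -0.3497  0.0745] ang 157.4
```

step_arm(rows=[[[0,0,0],[-2,30,1],0.4],[[0,0,0],[-2,60,1],0.4],[[0,0,0],[-2,83,1],0.4],[[0,0,0],[-2,93,1],0.4],[[0,0,0],[-2,93,1],0.4],[[0,0,0],[-2,93,1],1],[[0,0,0],[-2,93,1],1],[[0,0,0],[-2,93,1],1],[[0,0,0],[-2,93,1],1],[[0,0,0],[-2,93,1],1]], newtons=30)

```text
time: 28.2
eef_pos: [0.4449, -0.351, 0.0522]
tcp_rot: [0.586, 0.398, -0.398, -0.583]
contact_force: [0.4, -0.0, 3.9]
opening: 0.107
```

```bash
python3 go.py .7208 -.1395 .15 93
```

```text
t 28.2 tcp [ 0.4449 -0.351   0.0522] tiltY [ 0.002 -0.002 -1.   ] jaw 68.5 open 0.107 F [ 0.4 -0.   3.9] q6 -2.04
TURN [  0.2 -24.5  -0.1] SHIFT [ 297.8  -97.6 -179.6] rows>= 9.0
```

step_arm(rows=[[[0,0,0],[0,-35,0],1],[[0,0,0],[0,-70,0],1],[[0,-4,0],[25,-95,-15],1],[[0,-8,0],[59,-98,-35],1],[[0,-12,0],[93,-98,-56],1],[[0,-16,0],[127,-98,-76],1],[[0,-20,0],[162,-98,-97],1],[[0,-24,0],[197,-98,-118],1],[[0,-24.5,0],[232,-98,-139],1],[[0,-24.5,0],[265,-98,-160],1]])

```text
time: 29.03
eef_pos: [0.691, -0.1605, 0.1484]
tcp_rot: [-0.486, -0.513, 0.513, 0.486]
contact_force: [0.5, -1.0, -0.9]
opening: 0.106
```

step_arm(rows=[[[0,0,0],[10,0,-36],1],[[0,0,0],[10,0,-36],1],[[0,0,0],[10,0,-36],1],[[0,0,0],[10,0,-36],1]])

```text
time: 29.37
eef_pos: [0.7247, -0.1503, 0.1477]
tcp_rot: [-0.486, -0.513, 0.513, 0.487]
contact_force: [-0.1, -1.1, -1.5]
opening: 0.108
```

```bash
python3 go.py .7208 -.1395 .060 93.1
```

```text
t 29.37 tcp [ 0.7247 -0.1503  0.1477] tiltY [-0.002  0.    -1.   ] jaw 93.0 open 0.108 F [-0.1 -1.1 -1.5] q6 -1.96
TURN [-0.1 -0.1  0. ] SHIFT [10.9 87.7  3.2] rows>= 3.0
```

step_arm(rows=[[[0,0,0],[11,0,3],1],[[0,0,0],[11,30,3],1],[[0,0,0],[11,60,3],1],[[0,0,0],[11,80,3],1],[[0,0,0],[11,88,3],1],[[0,0,0],[11,88,3],1],[[0,0,0],[11,88,3],1],[[0,0,0],[11,88,3],1]])

```text
time: 30.03
eef_pos: [0.7225, -0.1401, 0.0627]
tcp_rot: [0.488, 0.513, -0.512, -0.486]
contact_force: [1.2, -1.7, -1.4]
opening: 0.108
```

```bash
python3 go.py .7208 -.1395 .057 93.1; python3 -c "
from h import *
im,d=grab('scene','15'); 
crop(im,(240,220,400,360),'pics/g15.png',4)"
```

```text
t 30.03 tcp [ 0.7225 -0.1401  0.0627] tiltY [ 0.003 -0.001 -1.   ] jaw 93.0 open 0.108 F [ 1.2 -1.7 -1.4] q6 -1.95
TURN [ 0.2 -0.1 -0.1] SHIFT [0.7 5.7 1.7] rows>= 1.0
```

View pics/g15.png

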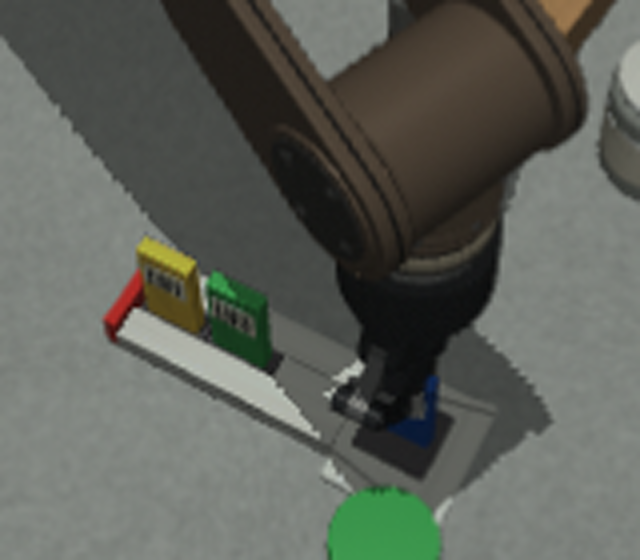

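step_arm(rows=[[[0,0,0],[0,3,0],1],[[0,0,0],[0,5,0],1],[[0,0,0],[0,5,0],1],[[0,0,0],[0,5,8],1],[[0,0,0],[0,5,16],1],[[0,0,0],[0,5,24],1],[[0,0,0],[0,5,30],1],[[0,0,0],[0,5,36],1],[[0,0,0],[0,5,36],1]])

```text
time: 30.83
eef_pos: [0.6848, -0.1415, 0.0561]
tcp_rot: [-0.487, -0.513, 0.513, 0.487]
contact_force: [0.8, -0.7, 4.1]
opening: 0.111
```

```bash
python3 go.py .653 -.1428 .056 93
```

```text
t 30.83 tcp [ 0.6848 -0.1415  0.0561] tiltY [-0. -0. -1.] jaw 93.0 open 0.111 F [ 0.8 -0.7  4.1] q6 -1.97
TURN [-0.  0. -0.] SHIFT [ 0.4  0.1 31.8] rows>= 1.0
```

step_arm(rows=[[[0,0,0],[0,-1,8],1],[[0,0,0],[0,-1,16],1],[[0,0,0],[0,-1,23],1],[[0,0,0],[0,-1,28],1],[[0,0,0],[0,-1,31],1],[[0,0,0],[0,-1,33],1],[[0,0,0],[0,-1,35],1],[[0,0,0],[0,-1,36],1],[[0,0,0],[0,-1,36],1]])

```text
time: 31.58
eef_pos: [0.6542, -0.1431, 0.0577]
tcp_rot: [0.491, 0.516, -0.509, -0.483]
contact_force: [13.1, 2.2, -2.0]
opening: 0.11
```

```bash
python3 go.py .653 -.1428 .056 93
```

```text
t 31.58 tcp [ 0.6542 -0.1431  0.0577] tiltY [ 0.014 -0.001 -1.   ] jaw 92.9 open 0.11 F [13.1  2.2 -2. ] q6 -1.99
TURN [ 0.8 -0.1 -0.1] SHIFT [0.4 1.7 1.2] rows>= 1.0
```

step_arm(rows=[[[0,0,0],[0,0,-2],1],[[0,0,0],[0,0,-2],0.6],[[0,0,0],[0,0,-2],0.6],[[0,0,0],[0,0,-2],0.6],[[0,0,0],[0,0,-2],0.6],[[0,0,0],[0,-30,-2],0.6],[[0,0,0],[0,-65,-2],0.6],[[0,0,0],[0,-105,-2],0.6],[[0,0,0],[0,-140,-2],0.6],[[0,0,0],[0,-145,-2],0.6]])

```text
time: 32.42
eef_pos: [0.6548, -0.1445, 0.2102]
tcp_rot: [0.491, 0.515, -0.511, -0.482]
contact_force: [1.2, -0.8, 1.2]
opening: 0.399
```

step_arm(rows=[[[0,0,0],[-40,0,30],0.6],[[0,0,0],[-80,0,60],0.6],[[0,0,0],[-120,0,90],0.6],[[0,0,0],[-140,0,120],0.6],[[0,0,0],[-140,0,160],0.6],[[0,0,0],[-140,0,160],0.6],[[0,0,0],[-140,0,160],0.6]])

```text
time: 33.0
eef_pos: [0.4961, -0.2922, 0.2004]
tcp_rot: [-0.487, -0.512, 0.512, 0.489]
contact_force: [0.2, 0.6, -0.2]
opening: 0.404
```

```bash
cat > chk.py <<'E'
from fit import *
import sys
t=sys.argv[1]
I={n:grab(n,t)[0] for n in('top','scene')}
G={n:gradim(I[n]) for n in I}
x0=[.6163,-.145,np.radians(183.2),.0268]
r=fit(G,rail_edges,x0,span=(.004,.004,.02),extra=np.array([.0005])); print('rail',r[0],r[1].round(4),np.degrees(r[1][2]).round(2))
def tab(): return rect(.017,.005,.08,12)
O=[]
for nm,x in(('yellow',.568),('green',.612),('blue',.656)):
    for names in(('top',),('scene',)):
        q=fit({n:G[n] for n in names},tab,(x,-.145,np.radians(183.2)),span=(.008,.006,.03)); d=q[1][:2]-np.array([.6163,-.145]); a=np.radians(183.2)
        print(nm,names,q[1].round(4),'rail xy',(np.array([[np.cos(a),np.sin(a)],[-np.sin(a),np.cos(a)]])@d).round(4))
    O.append(place(tab(),*q[1]))
crop(I['scene'],(240,260,390,370),f'pics/k{t}.png',5)
crop(I['top'],(210,120,410,270),f'pics/kt{t}.png',4)
E
python3 chk.py 16; python3 -c "
from loc import *
rep('16')"
```

```text
rail -117.22187805175781 [ 0.6159 -0.1451  3.1877  0.0268] 182.64
yellow ('top',) [ 0.56   -0.1403  3.1875] rail xy [ 0.0559 -0.0078]
yellow ('scene',) [ 0.5697 -0.1448  3.2174] rail xy [ 0.0466 -0.0028]
green ('top',) [ 0.604  -0.1452  3.2039] rail xy [ 0.0123 -0.0005]
green ('scene',) [ 0.6119 -0.1458  3.2036] rail xy [0.0044 0.0005]
blue ('top',) [ 0.648  -0.1434  3.1855] rail xy [-0.0317  0.0002]
blue ('scene',) [ 0.6575 -0.1445  3.168 ] rail xy [-0.0412  0.0018]
top green 217 [411. 141.] cen [ 0.7496 -0.2153  0.0686] zmax 0.075 top [ 0.7496 -0.2153  0.0686] ang 128.5
top green 36 [389. 181.] cen [ 0.6134 -0.1427  0.0737] zmax 0.088 top [ 0.6158 -0.1426  0.0782] ang 4.4
top yellow 48 [389. 196.] cen [ 0.5689 -0.1446  0.071 ] zmax 0.081 top [ 0.5713 -0.1448  0.0757] ang 1.8
top blue 41 [388. 168.] cen [ 0.6554 -0.1421  0.0725] zmax 0.082 top [ 0.6574 -0.1422  0.0774] ang 179.5
scene green 160 [299. 298.] cen [ 0.6172 -0.1463  0.0582] zmax 0.084 top [ 0.6162 -0.1451  0.0789] ang 2.8
scene green 649 [335. 356.] cen [ 0.7517 -0.2182  0.0701] zmax 0.076 top [ 0.7517 -0.2182  0.0701] ang 115.1
scene yellow 183 [283. 290.] cen [ 0.5741 -0.1484  0.0582] zmax 0.084 top [ 0.5724 -0.1477  0.0782] ang 3.0
scene blue 186 [316. 308.] cen [ 0.6612 -0.145   0.0579] zmax 0.084 top [ 0.6604 -0.1439  0.0777] ang 3.0
```

View pics/k16.png

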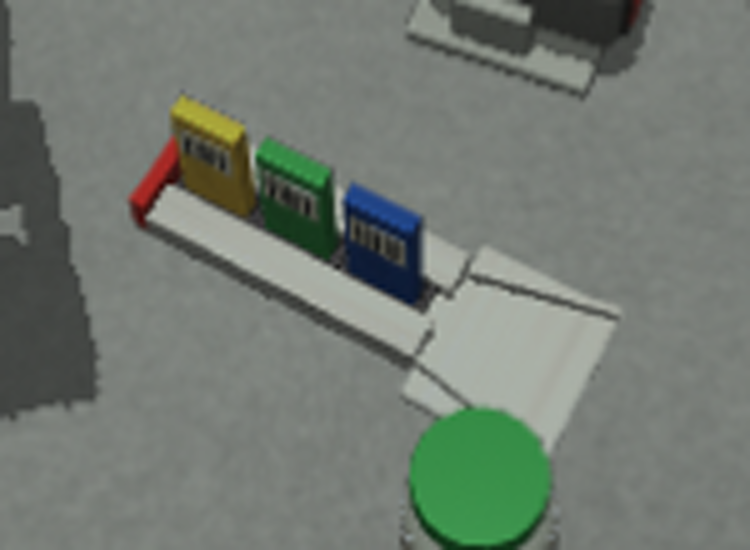

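View pics/kt16.png

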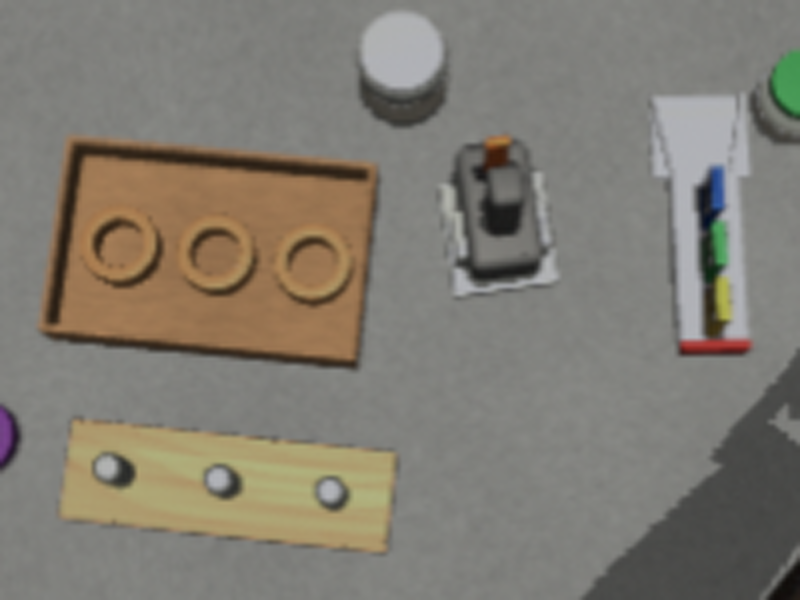

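Run:
```python
from h import *
for n in('top','scene'):
    im,d=load(n,'16'); W=world(n,d); H=cv2.cvtColor(im,cv2.COLOR_RGB2HSV).astype(int)
    reg=(d>0)&(abs(W[...,0]-.63)<.08)&(abs(W[...,1]-.03)<.06)
    g=reg&(W[...,2]>.16)&(W[...,2]<.18); P=W[g]; print(n,'griptop',len(P),P.mean(0).round(4),P.min(0).round(3),P.max(0).round(3))
    g=reg&(W[...,2]>.125)&(W[...,2]<.16)&(H[...,1]<70); P=W[g]; print(n,'gripside',len(P),P.mean(0).round(4) if len(P) else '')
    o=reg&(H[...,0]<18)&(H[...,1]>120)&(W[...,2]>.085); P=W[o]; print(n,'trig',len(P),P.mean(0).round(4),P.min(0).round(3),P.max(0).round(3))
    t=P[P[:,2]>.135]; print('  top trig',t.mean(0).round(4),len(t))
    # rolls height in carton
    r=(d>0)&(H[...,0]<22)&(H[...,1]>90)&(W[...,2]>.022)&(W[...,2]<.04)&(abs(W[...,0]-.609)<.06)&(abs(W[...,1]-.252)<.115)
    nn,lab,st,ce=cv2.connectedComponentsWithStats(r.astype(np.uint8))
    for i in range(1,nn):
        if st[i,4]>30:
            Q=W[lab==i]; A=np.c_[Q[:,:2]-Q[:,:2].mean(0),np.ones(len(Q))]; c=np.linalg.lstsq(A,Q[:,2],rcond=None)[0]; print('  roll',st[i,4],Q.mean(0).round(4),'tilt',np.degrees(np.hypot(*c[:2])).round(1))
im,_=load('scene','16'); crop(im,(310,200,390,285),'pics/s16.png',7)
im,_=load('top','16'); crop(im,(305,140,365,205),'pics/st16.png',8)
```

```text
top griptop 93 [0.6294 0.0224 0.1693] [0.614 0.009 0.161] [0.646 0.035 0.175]
top gripside 32 [0.6215 0.0231 0.1421]
top trig 38 [0.6657 0.0295 0.1341] [0.662 0.021 0.092] [0.671 0.037 0.156]
  top trig [0.6668 0.0292 0.1499] 19
  roll 192 [0.6134 0.3272 0.0308] tilt 0.7
  roll 188 [0.6074 0.2487 0.0307] tilt 0.7
  roll 186 [0.6023 0.1709 0.031 ] tilt 0.5
scene griptop 147 [0.6323 0.0203 0.1691] [0.617 0.009 0.16 ] [0.646 0.036 0.174]
scene gripside 139 [0.6356 0.0146 0.1425]
scene trig 94 [0.6695 0.026  0.1269] [0.664 0.02  0.086] [0.673 0.037 0.156]
  top trig [0.6697 0.0272 0.1484] 43
  roll 228 [0.6144 0.3252 0.0306] tilt 1.2
  roll 239 [0.6092 0.2476 0.0306] tilt 1.0
  roll 238 [0.6042 0.1731 0.0312] tilt 1.2
```

View pics/s16.png

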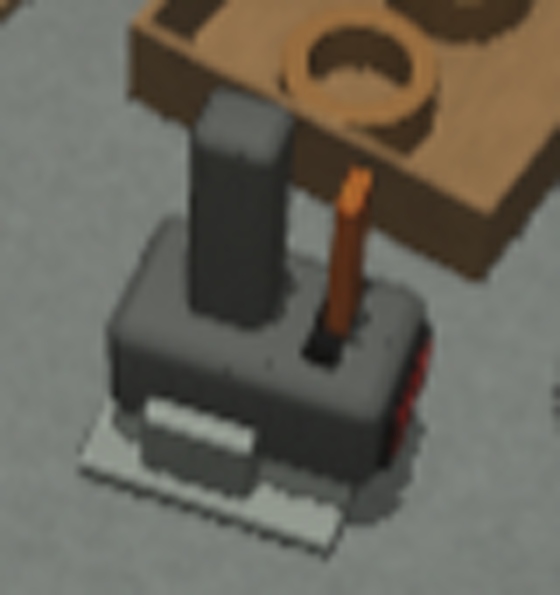

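View pics/st16.png

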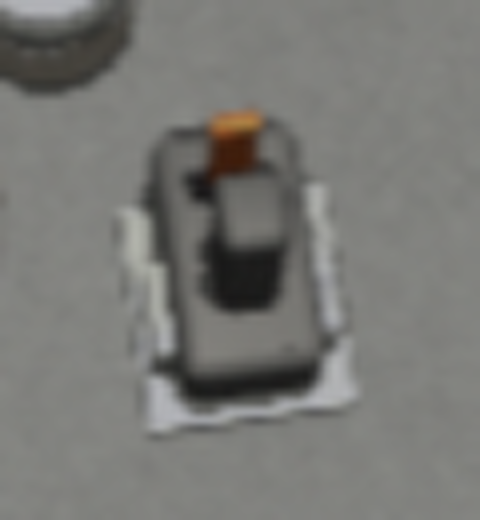

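```bash
python3 - <<'E'
from fit import *
I={n:load(n,'16')[0] for n in('top','scene')}
G={n:gradim(I[n]) for n in I}
def sc():
    t=rect(.004,.009,.154,8); t[:,0]-=.038
    return np.vstack([t,t,rect(.015,.013,.172,12)])
for names in(('top',),('scene',),('top','scene')):
    r=fit({n:G[n] for n in names},sc,(.631,.0215,np.radians(189)),span=(.006,.006,.12)); print(names,r[0],r[1].round(4),np.degrees(r[1][2]).round(1))
overlay(I['scene'],'scene',place(sc(),*r[1]),'pics/so.png',(310,200,390,285),6)
E
python3 go.py .637 .0225 .23 9
```

```text
('top',) -59.641273498535156 [0.6298 0.0294 3.3183] 190.1
('scene',) -59.9028205871582 [0.6306 0.0236 3.2852] 188.2
('top', 'scene') -118.51185607910156 [0.6304 0.021  3.3393] 191.3
t 33.1 tcp [ 0.4991 -0.2913  0.2012] tiltY [ 0.  0. -1.] jaw 93.0 open 0.403 F [ 0.1  0.2 -0. ] q6 -2.33
TURN [-0. 84.  0.] SHIFT [ 306.3  -28.6 -153.9] rows>= 12.0
```

View pics/so.png

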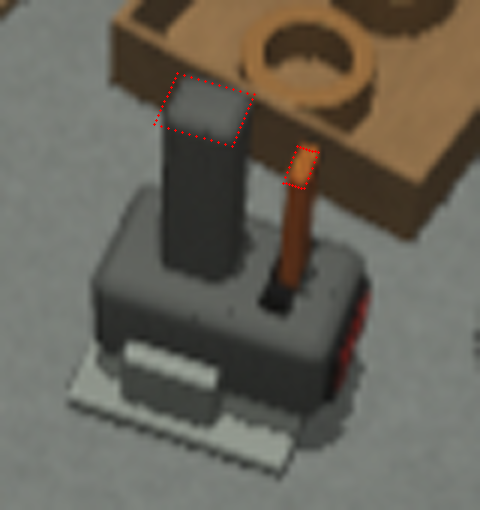

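step_arm(rows=[[[0,84,0],[0,-40,0],0.3],[[0,84,0],[26,-60,-13],0],[[0,84,0],[55,-60,-28],0],[[0,84,0],[90,-60,-45],0],[[0,84,0],[125,-60,-63],0],[[0,84,0],[160,-60,-80],0],[[0,84,0],[195,-60,-98],0],[[0,84,0],[230,-60,-115],0],[[0,84,0],[265,-60,-135],0],[[0,84,0],[300,-60,-155],0]])

```text
time: 33.93
eef_pos: [0.6377, 0.0164, 0.2613]
tcp_rot: [-0.691, -0.148, 0.147, 0.692]
contact_force: [0.1, -0.9, -0.2]
opening: 0.999
```

```bash
python3 go.py .6412 .024 .25 9.5
```

```text
t 33.93 tcp [0.6377 0.0164 0.2613] tiltY [ 0.  0. -1.] jaw 24.1 open 0.999 F [ 0.1 -0.9 -0.2] q6 -0.55
TURN [-0.  14.6  0. ] SHIFT [ 6.3 11.3  5.5] rows>= 3.0
```

step_arm(rows=[[[0,14.6,0],[5,5,4],0],[[0,14.6,0],[5,5,4],0],[[0,14.6,0],[5,5,4],0],[[0,14.6,0],[5,5,4],0],[[0,14.6,0],[5,5,4],0]])

```text
time: 34.35
eef_pos: [0.6397, 0.0188, 0.2563]
tcp_rot: [-0.704, -0.061, 0.061, 0.704]
contact_force: [0.1, -0.8, -0.3]
opening: 1.001
```

```bash
python3 go.py .6412 .024 .118 9.5; python3 -c "
from h import *
im,d=grab('scene','17'); 
crop(im,(270,130,420,290),'pics/g17.png',4)"
```

```text
t 34.35 tcp [0.6397 0.0188 0.2563] tiltY [ 0.  0. -1.] jaw 9.9 open 1.001 F [ 0.1 -0.8 -0.3] q6 -0.3
TURN [-0.   0.4  0. ] SHIFT [  2.4 138.3   4.9] rows>= 4.0
```

View pics/g17.png

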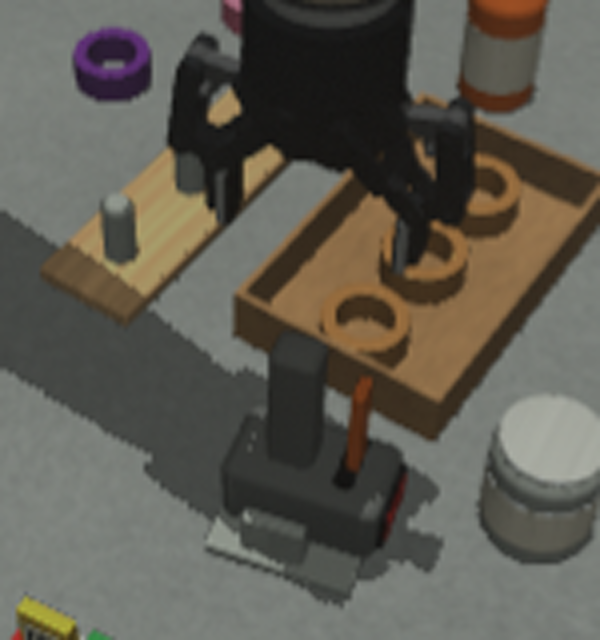

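step_arm(rows=[[[0,0,0],[2,20,4],0],[[0,0,0],[2,50,4],0],[[0,0,0],[2,80,4],0],[[0,0,0],[2,90,4],0],[[0,0,0],[2,90,4],0],[[0,0,0],[2,90,4],0],[[0,0,0],[2,90,4],0]])

```text
time: 34.98
eef_pos: [0.6421, 0.0221, 0.1689]
tcp_rot: [0.705, 0.061, -0.058, -0.704]
contact_force: [-0.3, -0.7, 0.5]
opening: 1.005
```

```bash
python3 go.py .6412 .024 .118 9.5; python3 -c "
from h import *
im,d=grab('scene','18'); 
crop(im,(300,170,410,290),'pics/g18.png',5)"
```

```text
t 34.98 tcp [0.6421 0.0221 0.1689] tiltY [ 0.004 -0.    -1.   ] jaw 9.7 open 1.005 F [-0.3 -0.7  0.5] q6 -0.29
TURN [0.1 0.2 0.2] SHIFT [-0.8 50.9  2.1] rows>= 2.0
```

View pics/g18.png

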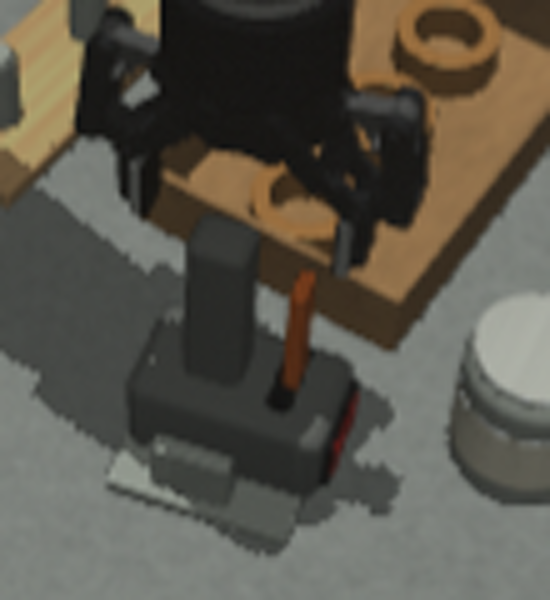

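step_arm(rows=[[[0,0,0],[-1,20,2],0],[[0,0,0],[-1,38,2],0],[[0,0,0],[-1,48,2],0],[[0,0,0],[-1,51,2],0],[[0,0,0],[-1,51,2],0],[[0,0,0],[-1,51,2],0]])

```text
time: 35.53
eef_pos: [0.6402, 0.0242, 0.1167]
tcp_rot: [0.705, 0.06, -0.059, -0.704]
contact_force: [-0.6, -0.8, 0.7]
opening: 1.002
```

```bash
python3 go.py .6368 .0233 .118 9.5; python3 -c "
from h import *
im,d=grab('scene','19'); 
crop(im,(300,170,410,290),'pics/g19.png',5)"
```

```text
t 35.53 tcp [0.6402 0.0242 0.1167] tiltY [ 0.002 -0.    -1.   ] jaw 9.7 open 1.002 F [-0.6 -0.8  0.7] q6 -0.29
TURN [0.  0.2 0.1] SHIFT [-3.5 -1.3 -0.3] rows>= 1.0
```

View pics/g19.png

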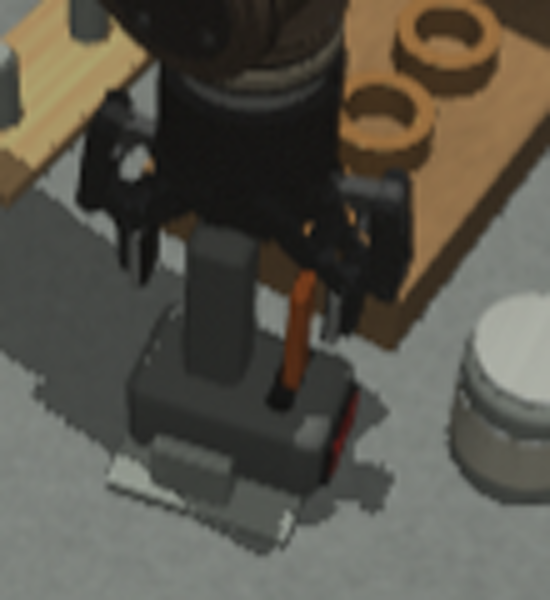

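step_arm(rows=[[[0,0,0],[-4,0,0],0.2],[[0,0,0],[-4,0,0],0.35],[[0,0,0],[-4,0,0],0.5],[[0,0,0],[-4,0,0],0.6],[[0,0,0],[-4,0,0],0.6],[[0,0,0],[-4,0,0],0.6],[[0,0,0],[-4,0,0],0.6],[[0,0,0],[-4,0,0],0.6]], newtons=40)

```text
time: 36.25
eef_pos: [0.6389, 0.0236, 0.1207]
tcp_rot: [0.705, 0.063, -0.056, -0.704]
contact_force: [-1.4, 1.1, 10.0]
opening: 0.514
```

```bash
python3 go.py .6368 .0233 .118 9.5; python3 -c "
from h import *
im,d=grab('scene','20'); 
crop(im,(300,170,410,290),'pics/g20.png',5)"
```

```text
t 36.25 tcp [0.6389 0.0236 0.1207] tiltY [ 0.01 -0.   -1.  ] jaw 9.7 open 0.514 F [-1.4  1.1 10. ] q6 -0.29
TURN [0.1 0.2 0.6] SHIFT [-2.1  2.7  0. ] rows>= 1.0
```

View pics/g20.png

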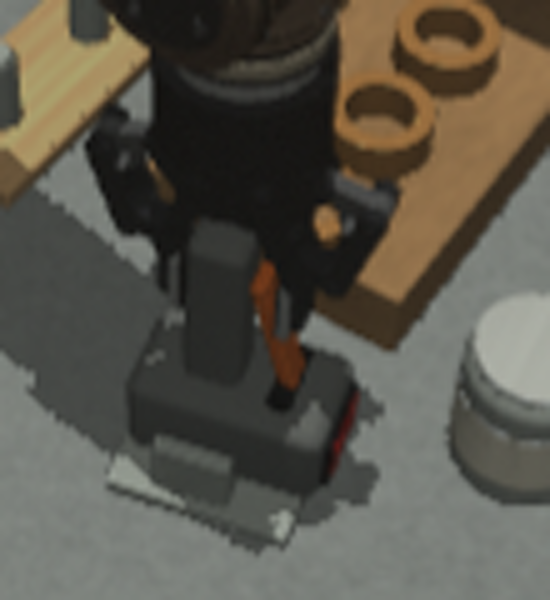

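step_arm(rows=[[[0,0,0],[0,0,0],0.8],[[0,0,0],[0,0,0],0.8],[[0,0,0],[0,0,0],0.8],[[0,0,0],[0,0,0],0.8]], newtons=60)

```text
time: 36.63
eef_pos: [0.6385, 0.0236, 0.1208]
tcp_rot: [0.705, 0.063, -0.056, -0.704]
contact_force: [-3.7, 0.9, 11.1]
opening: 0.505
```

Run:
```python
from h import *
im,d=grab('scene','21'); W=world('scene',d); H=cv2.cvtColor(im,cv2.COLOR_RGB2HSV).astype(int)
def tip(W,H,d):
    o=(d>0)&(abs(W[...,0]-.65)<.05)&(abs(W[...,1]-.025)<.03)&(H[...,0]<18)&(H[...,1]>120)&(W[...,2]>.085)
    P=W[o]; a=np.radians(9.5); s=(P-[.6304,.0222,0])@[np.cos(a),np.sin(a),0]
    A=np.c_[P[:,2]-.082,np.ones(len(P))]; print(len(P),np.linalg.lstsq(A,s,rcond=None)[0].round(4))
tip(W,H,d)
im0,d0=load('scene','16'); tip(world('scene',d0),cv2.cvtColor(im0,cv2.COLOR_RGB2HSV).astype(int),d0)
print(ctrl.get_state()['opening'],ctrl.get_state()['contact_force'])
crop(im,(300,170,410,290),'pics/g21.png',5)
```

```text
131 [0.0169 0.0296]
94 [0.0102 0.0388]
0.5001194864763201 [-3.13195402  0.42088227 12.20366724]
```

View pics/g21.png

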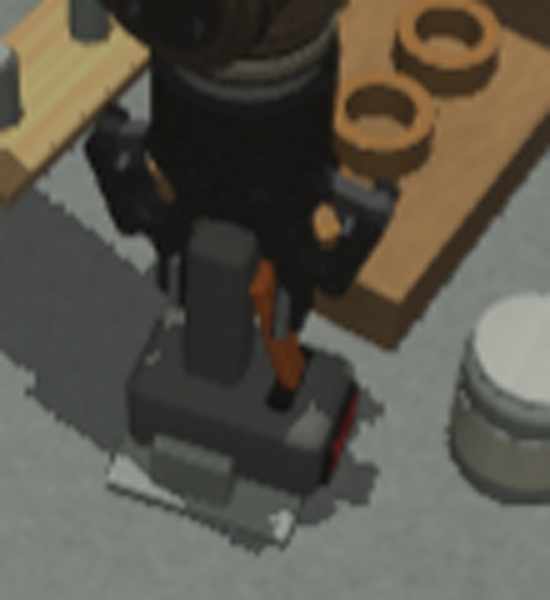

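Run:
```python
from h import *
a=np.radians(9.7)
for th in (0,.1,.15,.19,.22,.25,.28):
    s=.038-.072*np.sin(th); z=.082+.072*np.cos(th)
    print(th,proj('scene',[.6304+s*np.cos(a),.0222+s*np.sin(a),z]).round(1))
for t in('16','21'):
    im,d=load('scene',t); H=cv2.cvtColor(im,cv2.COLOR_RGB2HSV).astype(int)
    m=(H[...,0]<18)&(H[...,1]>170); m[:, :345]=0; m[:,372:]=0; m[:215]=0; m[252:]=0
    for v in range(218,250,2):
        u=np.where(m[v])[0]
        if len(u): print(t,v,u.min(),u.max(),len(u))
```

```text
0 [[359.8 227.5]]
0.1 [[356.7 226.6]]
0.15 [[355.1 226.3]]
0.19 [[353.9 226. ]]
0.22 [[353.  225.9]]
0.25 [[352.1 225.8]]
0.28 [[351.2 225.6]]
16 224 360 362 3
16 226 359 362 4
16 228 358 361 4
16 230 358 361 4
16 232 358 360 3
16 234 358 360 3
16 236 358 360 3
16 238 358 360 3
16 240 357 359 3
16 242 357 359 3
16 244 357 359 3
16 246 357 358 2
21 222 352 353 2
21 224 352 354 3
21 226 351 354 4
21 228 350 354 5
21 230 351 353 3
21 232 352 353 2
21 234 352 353 2
21 236 353 353 1
21 238 354 358 4
21 240 354 359 6
21 242 355 360 6
21 244 355 359 5
21 246 357 358 2
```

step_arm(rows=[[[0,0,0],[1,0,0],0.3],[[0,0,0],[3,0,0],0],[[0,0,0],[3,0,0],0],[[0,0,0],[3,0,0],0],[[0,0,0],[3,0,0],0],[[0,0,0],[3,-25,0],0],[[0,0,0],[3,-60,0],0],[[0,0,0],[3,-100,0],0],[[0,0,0],[3,-130,0],0],[[0,0,0],[3,-130,0],0]])

```text
time: 37.52
eef_pos: [0.6416, 0.0238, 0.2546]
tcp_rot: [0.706, 0.065, -0.055, -0.704]
contact_force: [0.7, -0.2, 1.8]
opening: 1.003
```

step_arm(rows=[[[0,0,0],[-40,0,0],0],[[0,0,0],[-80,0,0],0],[[0,0,0],[-120,0,0],0],[[0,0,0],[-140,0,0],0],[[0,0,0],[-140,0,0],0],[[0,0,0],[-140,0,0],0],[[0,0,0],[-140,0,0],0]])

```text
time: 38.1
eef_pos: [0.5007, 0.0005, 0.2454]
tcp_rot: [0.705, 0.06, -0.06, -0.705]
contact_force: [-0.3, -0.1, 0.7]
opening: 1.002
```

```bash
python3 chk.py 22
python3 - <<'E'
from h import *
im,d=load('scene','22'); crop(im,(230,100,430,380),'pics/g22.png',2)
H=cv2.cvtColor(im,cv2.COLOR_RGB2HSV).astype(int)
m=(H[...,0]<18)&(H[...,1]>170); m[:, :345]=0; m[:,372:]=0; m[:215]=0; m[252:]=0
for v in (224,228,232,240):
    u=np.where(m[v])[0]; print(v,u)
E
python3 -c "
from loc import *
rep('22')"
```

```text
rail -114.85903930664062 [ 0.6159 -0.1457  3.1798  0.0266] 182.19
yellow ('top',) [ 0.56   -0.1403  3.1875] rail xy [ 0.0559 -0.0078]
yellow ('scene',) [ 0.5697 -0.1448  3.2174] rail xy [ 0.0466 -0.0028]
green ('top',) [ 0.604  -0.1452  3.2039] rail xy [ 0.0123 -0.0005]
green ('scene',) [ 0.6123 -0.1448  3.2208] rail xy [ 0.004  -0.0004]
blue ('top',) [ 0.648  -0.1434  3.1855] rail xy [-0.0317  0.0002]
blue ('scene',) [ 0.6575 -0.1445  3.168 ] rail xy [-0.0412  0.0018]
224 [360 361 362]
228 [358 359 360 361]
232 [358 359 360]
240 [357 358 359 360]
top green 217 [411. 141.] cen [ 0.7496 -0.2155  0.0684] zmax 0.075 top [ 0.7496 -0.2155  0.0684] ang 128.4
top green 36 [389. 181.] cen [ 0.6133 -0.1426  0.0741] zmax 0.086 top [ 0.6157 -0.1426  0.0784] ang 5.1
top yellow 49 [389. 195.] cen [ 0.5692 -0.1442  0.0725] zmax 0.083 top [ 0.5707 -0.1444  0.0764] ang 1.9
top blue 43 [388. 168.] cen [ 0.6547 -0.1418  0.0709] zmax 0.082 top [ 0.6572 -0.1422  0.0777] ang 178.7
scene green 157 [299. 298.] cen [ 0.6172 -0.1462  0.0587] zmax 0.084 top [ 0.6162 -0.1451  0.0789] ang 2.9
scene green 650 [335. 356.] cen [ 0.7517 -0.2182  0.07  ] zmax 0.074 top [ 0.7517 -0.2182  0.07  ] ang 116.9
scene yellow 184 [283. 290.] cen [ 0.5738 -0.1483  0.0578] zmax 0.084 top [ 0.5721 -0.1475  0.078 ] ang 3.3
scene blue 183 [316. 307.] cen [ 0.6613 -0.145   0.0583] zmax 0.085 top [ 0.6606 -0.1439  0.078 ] ang 2.4
```

View pics/g22.png

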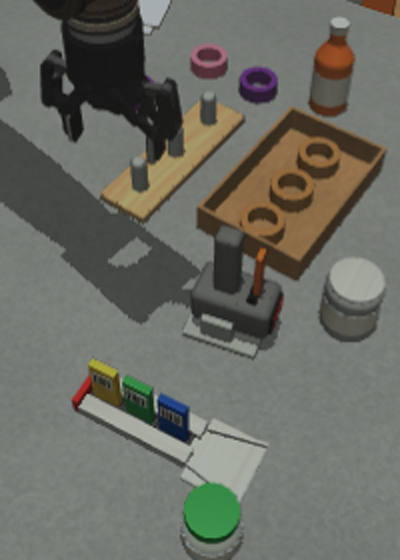

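```bash
python3 -c "
from plant import ctrl
print(ctrl.sign_off())"
```

```text
the job is handed in; nothing more can be done
None
```

The pantry order is done and handed in at about 38 s of the 210 s allowed. All three tags are in the rail, all three rolls are in the carton, and the scanner trigger was squeezed and let go last.

- **Rolls:** The three brown rolls came off their spindles and lie side by side on the carton floor. Their tops measured about 31 mm high and tilted by no more than about 1°. The purple and pink look-alike rings were left alone.
- **Tags:** Yellow went in first against the red stop, then green, then blue. I felt contact of roughly 7–13 N at the end of each push. The scene camera puts their tabs about 44 mm apart and upright, and yellow's centre about 47 mm along the rail, against 48 mm expected at the stop.
- **Trigger:** The blade tip moved about 8 pixels in the image, where full squeeze should give about 7.7. After release its pixels were back where they started.
- **Bottle, tin and jar:** The jar measured the same before and after. The soap bottle and the tin I judged only by eye in the last picture, where both still stood in place.

**Checks that disagreed:**
- The top camera's edge fit of the tag tabs came out 8–10 mm off the scene camera's. I took it as locked on the wrong edges, because the depth readings and contact forces matched the scene camera.
- While the trigger was held, the depth fit of its angle was spoiled by a brown roll behind it, so I relied on the pixel shift instead.

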